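Home the engraving pallet by feel and pack the blanks into its corner

ROBOT

A 6-joint arm with a two-finger parallel gripper is mounted at the origin on the work surface. World frame = base frame: x ahead of the robot, y to its left, z up, the work surface at z = 0. Lengths are in m, angles in rad, forces in N, time in s.
With the tool pointing down it reaches from about 0.4 to 0.925 m from the base axis. Payload 3.4 kg.
Tool frame: the origin (TCP) lies at the very end of the fingers, on their centre line; the grasp point (between the pads) lies ctrl.pinch_z behind it (ctrl.pinch_z is the distance from the TCP to the grasp point, in m); z points along the fingers, x is the direction in which the jaws open and shut, and the axes are right-handed (so a half turn about z gives the same grasp; the last joint's range is limited). The gripper opens to 85 mm and grips with 20 to 120 N. Pads are 22 mm wide; open, the fingers measure 114 mm over their backs; the gripper's body (76 mm by 85 mm) begins 54 mm behind the grasp point. The pads swing forward as they close: fully open they stand 13 mm farther back than shut.
Start: joints at [-1.268, 0.307, 1.506, -0, 1.328, -0.073], TCP at [0.211, -0.535, 0.205] pointing down, gripper open.
Joint ranges: [-3.12, 3.12], [-1.05, 2.28], [0.14, 2.33], [-1.42, 4.57], [0.1, 2.73], [-2.68, 2.68]. Speed limits (rad/s): [2.57, 2.57, 3.14, 3.14, 3.14, 3.14].

INTERFACE

Orientations are given as a unit quaternion [x, y, z, w].
In Python, from bench import ctrl gives the robot as it stands.
- The arm moves only by the tool play_rows, never from a script. Its argument "plan" is a list that holds one entry, the list of rows, each a list of 4 numbers: the shift along the tool's x, y, z in units of 40 mm (1.0 is 40 mm), then the turn about the tool's z in units of 5 degrees (1.0 is 5 degrees). In form: [[[tx, ty, tz, twist], ...]]. A call has 1 to 12 rows; each row is the pose to reach, as a shift and turn from the pose commanded when the call began, along the tool's axes at that moment; what a row does not reach only later rows make up. A row lasts 1/12 s, in which the tool goes at most 41.7 mm and 7.16 degrees, less where a joint would pass 70% of its speed; a pose out of reach is approached as far as the arm can. A call with a gripper value outside its range is refused whole. "gripper" is the finger opening in mm, from 0 to 85.4, set as the call begins (left out, the last holds). The fingers move at their own pace and stop on an object; the grip force is fixed at half the most. Time passes only in rows, so rows that repeat a pose let the fingers close. It gives the time, the measured TCP pose, the force and the opening at its end, in the units of the state.
- ctrl.sense(): the state, without advancing time (a new reading comes with each control period).
- ctrl.snapshot(name): name is "scene" or "top"; returns a dict with "image" (384x512x3 uint8, red, green, blue), "camera_matrix" (3x3 intrinsics, pixels), "rvec" (rotation vector, rad) and "tvec" (3), from world to camera coordinates, as OpenCV has them. Camera axes: x right, y down, z forward; pixel columns grow to the right and rows downward; lengths in m; the calibration is good to about 2 mm. A picture is of the moment at which its call begins. There is no depth.
- ctrl.finish_job(): hands the job in, once; it reports no verdict.
The state is a dict: "t": time; "joint_pos": joint angles; "qd": joint speeds; "tau": joint torques, N m; "eef_pos": TCP position; "tcp_rot": TCP orientation; "contact_force": force on the tool from outside, world axes, zero at the start; "moment": the same for the moment, N m; "finger_gap": opening from 0.0 (shut) to 1.0 (fully open).
Only numpy, scipy, OpenCV 4.12 (cv2) and the standard library are available. Lean on these libraries where they do the work, as an engineer would, in place of code of your own. Each camera call takes 0.05 s, during which the arm holds its last target.

TASK

Push the dark flat pallet along its way, in under the low grey chip guard of the engraving machine, until its locating key drops into the slot hidden there and the pallet lies flat. Only then load every aluminium blank that is on the bench into the pallet, lying flat and side by side in one row: the first tight into the pallet's corner (nose fence and far side fence), each next one against the one before with no gaps, all with one end against the side fence. Leave the other things on the bench alone.

Things in the scene. Friction and masses are not known exactly. Their poses are not given: they have to be found in the camera images.
- machine: engraving machine, fixed. Origin at table level under the middle of the guard's mouth. The way (flat steel, top 30 mm above the table, 126 mm wide, between rails 12 mm thick with tops 46 mm above the table) runs 345 mm from the mouth along the machine's +y. The guard tunnel runs 200 mm along -y; behind it stands the cabinet, 230 mm tall, x -90 to 210 mm
- guard_mouth (a point): middle of the top front edge of the low grey chip guard, 72 mm above the table (guard 150 mm wide, 64 mm high inside). Hidden under it the way has a cross slot 44 mm long and 10 mm deep; the slot's middle lies 35 to 75 mm inside the mouth, anywhere in that span
- pallet: loose dark anodised pallet, 0.7 kg, slides along the machine's -y to go home, 2 mm play to each rail; 3 to 8 N moves it. Origin: reference corner on the deck (upper face of the plate), where the inner faces of nose fence and side fence meet; +y to the tail, -x to the open near side. Sliding, it rides nose-up by 0.032 rad; home, it is flat, deck 40 mm above the table, and goes no further
- pallet_deck (a point): middle of the deck, 55 mm from each side and 82 mm from the nose fence. Plate 10 mm thick, pallet x -116 to 6, y -123 (nose) to 176 mm (tail). Nose fence y -8 to 0 and side fence x 0 to 6, both 16 mm tall above the deck; low rims 6 mm tall at x -116 to -110 and y 164 to 176
- pallet_key (a point): middle of the underside of the pallet's locating key (a bar 40 mm long in y, 100 mm wide, 8 mm deep under the nose): about 30 mm above the table while sliding, 22 mm when home
- pallet_handle (a point): middle of the outer (tail, +y) face of the bright upright handle on the pallet's tail: handle 40 mm wide in x, 12 mm thick, from the deck to 34 mm above the deck; push here
- blank1: aluminium blank, a bar 60 x 30 x 30 mm with two scribed lines around it, 0.15 kg; origin at its centre, x along its 60 mm length. At the start loose on the bench. 3 or 4 blanks are present. Packed, its x lies along the pallet's x, its centre 30 mm from the side fence and 15 mm above the deck, the first 15 mm from the nose fence, the next 45, 75, 105 mm
- blank2: aluminium blank, a bar 60 x 30 x 30 mm with two scribed lines around it, 0.15 kg; origin at its centre, x along its 60 mm length. At the start loose on the bench. 3 or 4 blanks are present. Packed, its x lies along the pallet's x, its centre 30 mm from the side fence and 15 mm above the deck, the first 15 mm from the nose fence, the next 45, 75, 105 mm
- blank3: aluminium blank, a bar 60 x 30 x 30 mm with two scribed lines around it, 0.15 kg; origin at its centre, x along its 60 mm length. At the start loose on the bench. 3 or 4 blanks are present. Packed, its x lies along the pallet's x, its centre 30 mm from the side fence and 15 mm above the deck, the first 15 mm from the nose fence, the next 45, 75, 105 mm
- blank4: aluminium blank, a bar 60 x 30 x 30 mm with two scribed lines around it, 0.15 kg; origin at its centre, x along its 60 mm length. At the start loose on the bench. 3 or 4 blanks are present. Packed, its x lies along the pallet's x, its centre 30 mm from the side fence and 15 mm above the deck, the first 15 mm from the nose fence, the next 45, 75, 105 mm
- weight: bystander: brass turned weight with a knob, 34 mm across, 48 mm tall; leave alone
- bench_block: bystander: round steel block 52 mm across, 22 mm tall; leave alone
- hammer: bystander: hammer lying flat; leave alone
- wrench: bystander: wrench lying flat; leave alone
- jar: bystander: glass jar with cap, 64 mm across, 75 mm tall; leave alone
- dish: bystander: white dish 100 mm across, 30 mm tall; leave alone
- wood_block: bystander: plain wooden block 90 x 45 x 30 mm; leave alone
There are look-alikes about, which are no part of the job. Leave any pink look-alike of the blank4 alone. Leave any purple look-alike of the blank3 alone.

How it is judged:
By the outcome, as a careful person would: the job done as asked, in the order asked, and still so for the second after the job is handed in, with the robot touching nothing.
Of blank1, blank2, blank3, blank4 only 3 to 4 are there at a start; the rules pass over those that are not, and their reading is None.
At some moment in a run one of blank1, blank2, blank3, blank4 may be knocked a few centimetres aside while the robot is not near it.
Once in a run the grip may slacken for a moment while it holds something.
It also fails if it takes over 210 s, if anything falls off the work surface, if the arm or the gripper's body presses on something with over 40 N, if the wrist force passes 120 N, or if a joint passes its speed limit or range.

## Working session

There is one attempt and no reset: what is moved stays moved. The work goes in short steps, Python scripts to look and compute and a tool call to move; the robot and the scene stay as the last step left them, time stands still between calls to the robot, and variables do not carry over. Pictures are saved under pics/ and viewed, and the job is handed in when it is done.

Besides the shell and the picture viewer there is one more tool, called after "Emit:" as name(argument=value, ...), one argument or row to a line, values as JSON. play_rows: Moves the arm, as the interface text tells. Its arguments: {"type":"object","properties":{"plan":{"type":"array","items":{"type":"array","items":{"type":"array","items":{"type":"number"}}}},"gripper":{"type":"number"}},"required":["plan"]}

```bash
ls; mkdir -p pics; python3 - <<'E'
from bench import ctrl
import cv2
print(ctrl.sense(), ctrl.pinch_z)
for n in("scene","top"):
    s=ctrl.snapshot(n); cv2.imwrite(f"pics/{n}0.png",s["image"][:,:,::-1])
    print(n,s["camera_matrix"],s["rvec"],s["tvec"])
E
```

```text
pics
{'t': 0.0, 'joint_pos': array([-1.26848423e+00,  3.07584498e-01,  1.50766540e+00, -1.06788540e-05,
        1.32840864e+00, -7.34770070e-02]), 'qd': array([-0.00143571,  0.00082924,  0.00034676, -0.00092147,  0.00030338,
        0.00031638]), 'tau': array([ 3.66822991e-03, -4.57539940e+01, -2.51918077e+01,  1.67519524e-04,
        1.32275050e-02,  9.54187556e-07]), 'eef_pos': array([ 0.21079008, -0.53416166,  0.20377753]), 'tcp_rot': array([ 8.26742892e-01, -5.62578993e-01, -8.12235055e-04, -6.38177684e-04]), 'contact_force': array([ 0.83902477, -0.3166329 ,  0.12414182]), 'moment': array([ 0.00377668, -0.01460008,  0.06605384]), 'finger_gap': 0.9948239070435202} 0.0187
scene [[448.59647168   0.         253.65914567]
 [  0.         448.59647168 191.68736223]
 [  0.           0.           1.        ]] [ 1.43730324  2.10961012 -0.92047447] [ 0.07104775 -0.34543292  1.52381814]
top [[497.50284386   0.         254.34279931]
 [  0.         497.50284386 195.36540572]
 [  0.           0.           1.        ]] [ 2.18743061 -2.2081188   0.09234046] [0.12699895 0.56616446 1.22021178]
```

View pics/scene0.png

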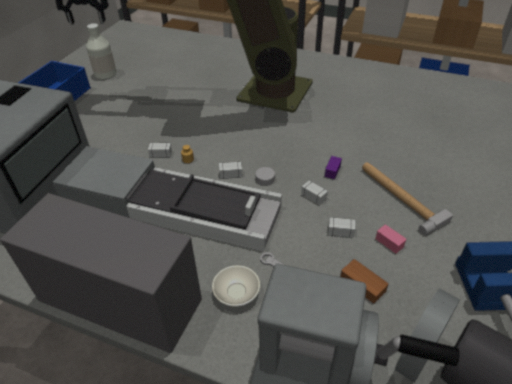

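View pics/top0.png

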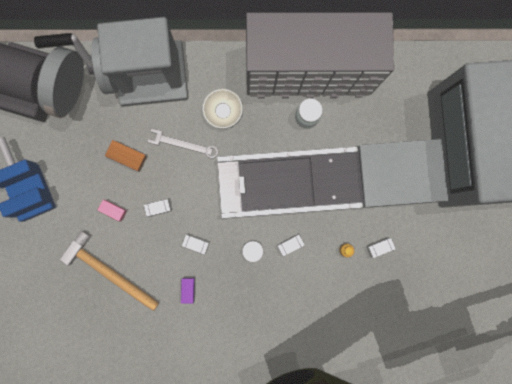

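```bash
cat > h.py <<'E'
import numpy as np, cv2
from bench import ctrl
from scipy.spatial.transform import Rotation as R
def snap(n): return ctrl.snapshot(n)
def ray(s,uv):
    Rm=cv2.Rodrigues(np.array(s["rvec"],float))[0]; t=np.array(s["tvec"]).ravel()
    d=Rm.T@np.linalg.inv(s["camera_matrix"])@np.array([uv[0],uv[1],1.]); return -Rm.T@t,d
def on(s,uv,z):
    c,d=ray(s,uv); return c+d*(z-c[2])/d[2]
def proj(s,P):
    return cv2.projectPoints(np.array(P,float).reshape(-1,1,3),np.array(s["rvec"],float),np.array(s["tvec"],float),s["camera_matrix"],None)[0].reshape(-1,2)
def tri(s1,u1,s2,u2):
    c1,d1=ray(s1,u1);c2,d2=ray(s2,u2)
    a=np.linalg.lstsq(np.c_[d1,-d2],c2-c1,rcond=None)[0]
    p,q=c1+a[0]*d1,c2+a[1]*d2; return (p+q)/2,np.linalg.norm(p-q)
def crop(s,u0,v0,u1,v1,k,name):
    im=s["image"][v0:v1,u0:u1,::-1]; cv2.imwrite(f"pics/{name}.png",cv2.resize(im,None,fx=k,fy=k,interpolation=cv2.INTER_CUBIC))
def blanks(s,verbose=True):
    hsv=cv2.cvtColor(s["image"],cv2.COLOR_RGB2HSV)
    m=((hsv[...,2]>165)&(hsv[...,1]<45)).astype(np.uint8)
    m=cv2.morphologyEx(m,cv2.MORPH_CLOSE,np.ones((3,3),np.uint8))
    out=[]
    for c in cv2.findContours(m,cv2.RETR_EXTERNAL,cv2.CHAIN_APPROX_NONE)[0]:
        if cv2.contourArea(c)<60: continue
        P=np.array([on(s,p[0],.03)[:2] for p in c],np.float32)
        (cx,cy),(w,h),a=cv2.minAreaRect(P*1000)
        if w<h: w,h,a=h,w,a+90
        out.append((cx,cy,w,h,(a+90)%180-90,c[:,0].mean(0)))
    return out
def tool(dxyz,dyaw=0):
    "world shift -> tool rows units using measured pose"
    st=ctrl.sense(); r=R.from_quat(st["tcp_rot"])
    return np.round(r.inv().apply(dxyz)/.04,3)
def st():
    s=ctrl.sense(); r=R.from_quat(s["tcp_rot"]).as_matrix()
    print("t %.2f"%s["t"],"tcp",np.round(s["eef_pos"]*1000,1),"xyaw %.2f"%np.degrees(np.arctan2(r[1,0],r[0,0])),"z",np.round(r[:,2],3),"F",np.round(s["contact_force"],1),"gap",round(s["finger_gap"]*85.4,1),"j6",round(s["joint_pos"][5],2))
E
python3 - <<'E'
from h import *
s=snap("top"); crop(s,200,130,460,230,3,"t1"); c=snap("scene"); crop(c,40,130,300,260,3,"s1")
for b in blanks(s): print(np.round(b[:5],1),np.round(b[5],0))
st()
E
```

```text
[430.4 129.   48.9  48.6  89.4] [253. 251.]
[ 435.2 -190.5   60.7   29.9  -69.1] [382. 248.]
[443.1  33.6  60.7  30.5 -62.7] [291. 245.]
[448.4 269.2  60.3  30.1  68.9] [194. 244.]
[443.2 562.7  85.5  24.  -34.8] [ 73. 248.]
[539.9 362.5  60.7  30.4 -76.4] [156. 207.]
[679.9 734.8  69.4  11.6  22.5] [  4. 151.]
[608.6 122.3 537.4 202.8  84.7] [261. 174.]
[780.6 -19.7  58.3  57.2  44.1] [310. 109.]
[786.3 200.1  99.4  98.3  89.6] [222. 108.]
t 0.20 tcp [ 210.9 -534.4  204.1] xyaw -68.47 z [-0.     0.001 -1.   ] F [0.3 0.  0. ] gap 85.6 j6 -0.07
```

View pics/t1.png

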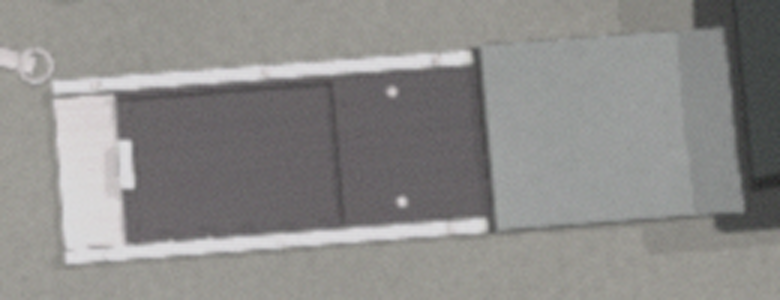

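View pics/s1.png

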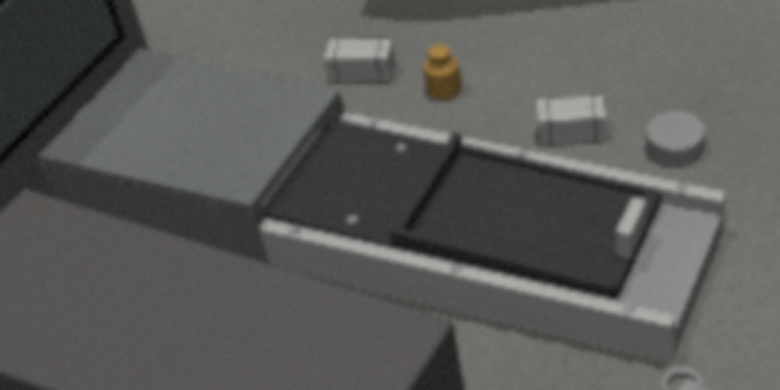

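```bash
python3 - <<'E'
from h import *
s=snap("top")
f=lambda u,v:(200+(u+.5)/3-.5,130+(v+.5)/3-.5)
for n,u,v,z in [("mouthfar",479,47,.072),("mouthnear",492,231,.072),("railfar end out",53,80,.046),("railnear end out",67,264,.046),("railfar mouth out",471,51,.046),("railnear mouth out",487,233,.046),("handle top tail far",118,140,.078),("handle tail near",122,189,.078),("handle nose far",131,140,.078),("handle nose near",135,189,.078),("nosefence far",331,84,.058),("nosefence near",343,222,.058)]:
    print(n,np.round(on(s,f(u,v),z)*1000,1))
E
```

```text
mouthfar [ 682.  -130.7   72. ]
mouthnear [ 534.5 -137.5   72. ]
railfar end out [661.6 211.5  46. ]
railnear end out [512.1 201.   46. ]
railfar mouth out [ 683.  -130.1   46. ]
railnear mouth out [ 534.  -139.7   46. ]
handle top tail far [608.9 158.8  78. ]
handle tail near [570.1 155.9  78. ]
handle nose far [608.8 148.5  78. ]
handle nose near [570.  145.7  78. ]
nosefence far [655.  -13.3  58. ]
nosefence near [543.4 -21.   58. ]
```

```bash
cat >> h.py <<'E'
def go(xyz_mm,yaw=None):
    s=ctrl.sense(); r=R.from_quat(s["tcp_rot"]); m=r.as_matrix()
    cur=np.degrees(np.arctan2(m[1,0],m[0,0]))
    # ideal straight-down tool with this yaw
    c,sn=np.cos(np.radians(cur)),np.sin(np.radians(cur))
    Q=np.array([[c,sn,0],[sn,-c,0],[0,0,-1]])
    d=np.array(xyz_mm)-s["eef_pos"]*1000
    tw=0 if yaw is None else -(((yaw-cur+180)%360)-180)/5
    print("row",np.round(Q.T@d/40,3),"twist %.3f"%tw,"dist %.0f rows %.1f"%(np.linalg.norm(d),max(np.linalg.norm(d)/41.7,abs(tw)*5/7.16)))
E
python3 - <<'E'
from h import *
go([587,200,200],3.6)
E
```

```text
row [-13.631 -15.487   0.106] twist -14.414 dist 825 rows 19.8
```

Emit:
play_rows(
  plan=[
    [[-13.6,-15.5,0.1,-14.4],[-13.6,-15.5,0.1,-14.4],[-13.6,-15.5,0.1,-14.4],[-13.6,-15.5,0.1,-14.4],[-13.6,-15.5,0.1,-14.4],[-13.6,-15.5,0.1,-14.4],[-13.6,-15.5,0.1,-14.4],[-13.6,-15.5,0.1,-14.4],[-13.6,-15.5,0.1,-14.4],[-13.6,-15.5,0.1,-14.4],[-13.6,-15.5,0.1,-14.4],[-13.6,-15.5,0.1,-14.4]],
  ],
  gripper=0,
)

```text
t: 1.25
eef_pos: [0.44, -0.0882, 0.2025]
tcp_rot: [1.0, 0.031, 0.0, 0.0]
contact_force: [0.2, 0.1, -0.7]
finger_gap: -0.001
```

```bash
python3 - <<'E'
from h import *
st();go([587,200,100],3.6)
E
```

```text
t 1.25 tcp [440.  -88.2 202.5] xyaw 3.57 z [ 0.001 -0.    -1.   ] F [ 0.2  0.1 -0.7] gap -0.1 j6 -0.35
row [ 4.115 -6.963  2.563] twist -0.007 dist 339 rows 8.1
```

Emit:
play_rows(
  plan=[
    [[4.1,-6.95,1.0,0],[4.1,-6.95,1.0,0],[4.1,-6.95,1.0,0],[4.1,-6.95,1.0,0],[4.1,-6.95,1.0,0],[4.1,-6.95,1.0,0],[4.1,-6.95,1.0,0],[4.1,-6.95,2.5,0],[4.1,-6.95,2.5,0],[4.1,-6.95,2.5,0],[4.1,-6.95,2.5,0],[4.1,-6.95,2.5,0]],
  ],
)

```text
t: 2.25
eef_pos: [0.5862, 0.1969, 0.1029]
tcp_rot: [1.0, 0.031, -0.0, 0.0]
contact_force: [1.2, -0.6, 0.3]
finger_gap: 0.004
```

```bash
python3 - <<'E'
from h import *
st();go([587.5,200,48],3.6);go([587.5,177,48],3.6)
s=snap("top"); crop(s,200,130,380,230,4,"t2"); c=snap("scene"); crop(c,140,130,320,260,4,"s2")
E
```

```text
t 2.25 tcp [586.2 196.9 102.9] xyaw 3.53 z [ 0. -0. -1.] F [ 1.2 -0.6  0.3] gap 0.3 j6 0.19
row [ 0.038 -0.076  1.372] twist -0.013 dist 55 rows 1.3
row [0.003 0.498 1.372] twist -0.013 dist 58 rows 1.4
```

View pics/s2.png

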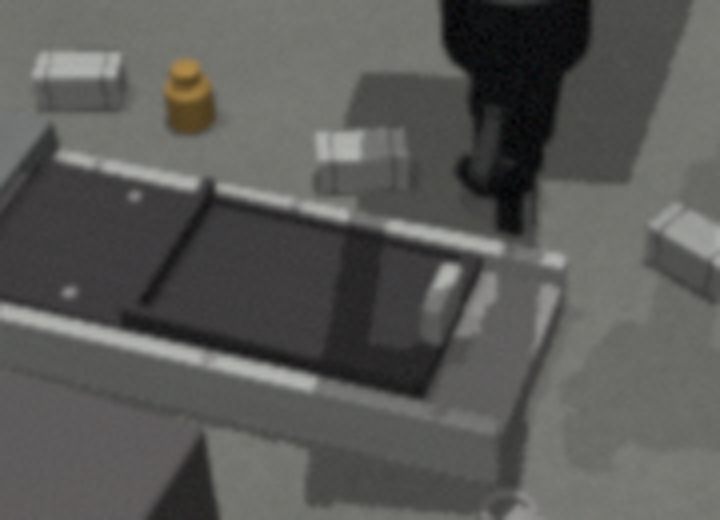

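Emit:
play_rows(
  plan=[
    [[0.03,-0.05,0.7,0],[0.03,-0.05,1.32,0],[0.03,-0.05,1.32,0],[0.03,0.1,1.32,0],[0.02,0.3,1.32,0],[0.01,0.4,1.32,0],[0.0,0.5,1.32,0],[0.0,0.6,1.32,0],[0.0,0.7,1.32,0],[0.0,0.8,1.32,0],[0.0,0.9,1.32,0],[0.0,1.0,1.32,0]],
  ],
)

```text
t: 3.35
eef_pos: [0.5886, 0.1571, 0.0495]
tcp_rot: [1.0, 0.031, 0.0, 0.0]
contact_force: [-0.2, -0.3, 0.3]
finger_gap: -0.001
```

```bash
python3 - <<'E'
from h import *
st()
s=snap("top"); crop(s,200,130,380,230,4,"t3")
E
```

```text
t 3.35 tcp [588.6 157.1  49.5] xyaw 3.54 z [ 0. -0. -1.] F [-0.2 -0.3  0.3] gap -0.1 j6 0.13
```

View pics/t3.png

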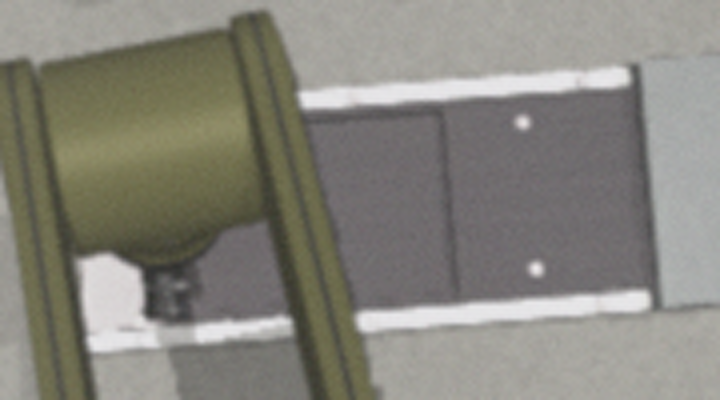

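Emit:
play_rows(
  plan=[
    [[0,0.08,0,0],[0,0.16,0,0],[0,0.24,0,0],[0,0.32,0,0],[0,0.4,0,0],[0,0.48,0,0],[0,0.56,0,0],[0,0.64,0,0],[0,0.72,0,0],[0,0.8,0,0],[0,0.88,0,0],[0,0.96,0,0]],
  ],
)

```text
t: 4.4
eef_pos: [0.591, 0.1188, 0.0495]
tcp_rot: [1.0, 0.031, 0.0, -0.0]
contact_force: [-0.1, 0.0, 0.3]
finger_gap: -0.001
```

```bash
python3 - <<'E'
from h import *
st()
s=snap("top"); crop(s,200,130,380,230,4,"t4")
s=snap("scene"); crop(s,140,130,320,260,4,"s4")
E
```

```text
t 4.40 tcp [591.  118.8  49.5] xyaw 3.53 z [ 0.  0. -1.] F [-0.1  0.   0.3] gap -0.1 j6 0.07
```

View pics/t4.png

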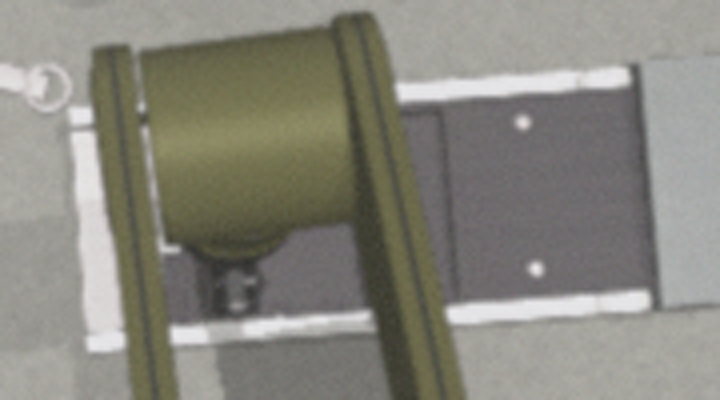

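View pics/s4.png

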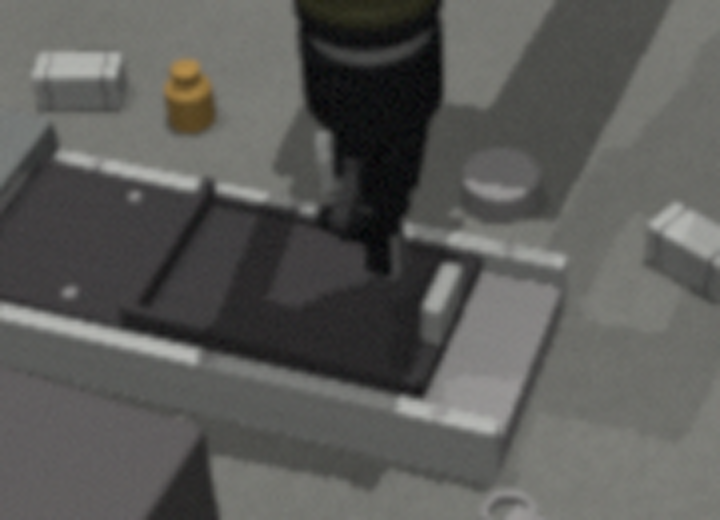

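```bash
python3 - <<'E'
from h import *
a=snap("top");b=snap("scene")
p=ctrl.sense()["eef_pos"]
print("tcp proj top",proj(a,[p]),"crop4",(proj(a,[p])-[200,130])*4,"scene crop4",(proj(b,[p])-[140,130])*4)
# handle top tail-far / tail-near corners : top crop3 (118,140),(122,189); scene crop3 s1 offsets (40,130)
for u1,u2 in [((118,140),(635,205)),((122,189),(623,250))]:
    pass
for P in ([.589,.157,.078],[.589,.157,.04]): print((proj(b,[P])-[140,130])*4,(proj(a,[P])-[200,130])*4)
E
```

```text
tcp proj top [[255.58046654 184.75064524]] crop4 [[222.32186614 219.00258096]] scene crop4 [[386.00586255 296.46259079]]
[[445.49097892 275.90168563]] [[159.2449646  218.78549307]]
[[447.03385195 321.74089348]] [[159.87585707 224.144015  ]]
```

```bash
python3 - <<'E'
from h import *
b=snap("scene"); b["image"]=np.clip(b["image"].astype(int)*2,0,255).astype(np.uint8); crop(b,210,150,280,210,10,"s5")
a=snap("top"); a["image"]=np.clip(a["image"].astype(int)*2,0,255).astype(np.uint8); crop(a,210,160,290,220,9,"t5"); print(ctrl.sense()["tau"])
E
```

```text
[-1.03731912e-01 -5.18830419e+01 -1.96552330e+01 -6.28288210e-03
  1.46756101e-03 -1.44930664e-04]
```

View pics/s5.png

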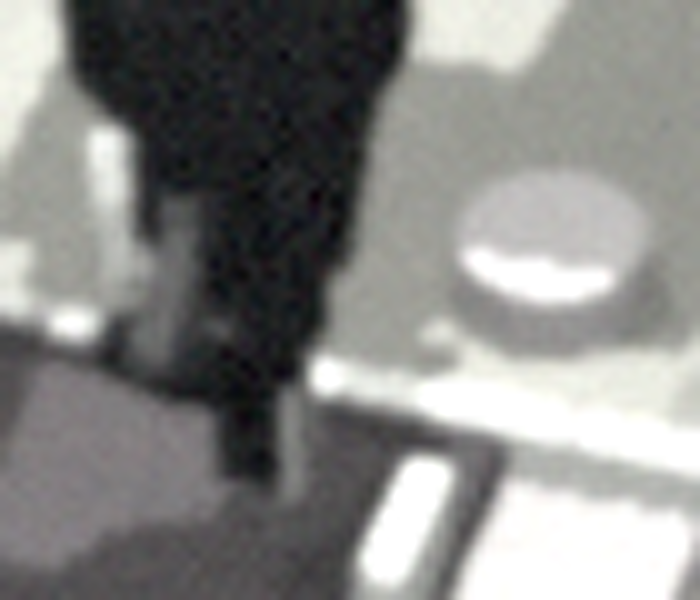

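View pics/t5.png

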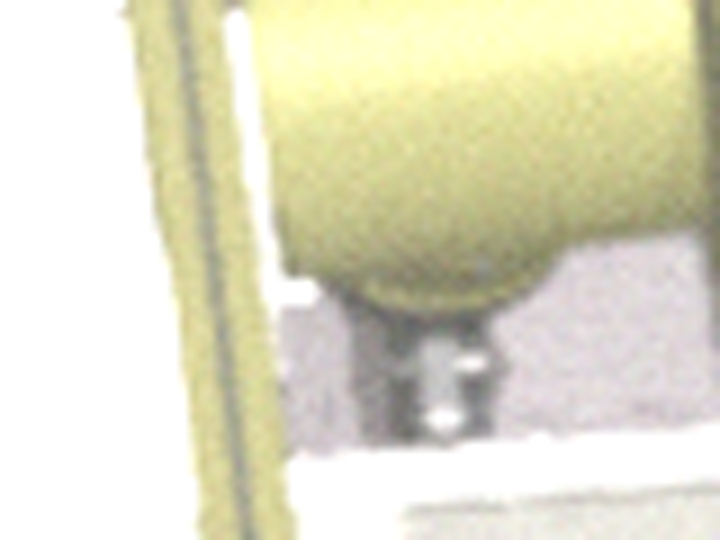

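```bash
python3 - <<'E'
from h import *
for n in("top","scene"):
    s=snap(n); print(n,ray(s,(256,192)))
p=ctrl.sense()["eef_pos"]*1000
b=snap("scene")
for z in (50,60,70,80): print(z,proj(b,[[p[0]/1000,p[1]/1000,z/1000]]))
a,b=snap("top"),snap("scene")
# handle: top-view crop3 t1 corners & scene s1 crop3 
f=lambda u,v:(200+(u+.5)/3-.5,130+(v+.5)/3-.5)
g=lambda u,v:(40+(u+.5)/3-.5,130+(v+.5)/3-.5)
for n,u,v in [("nearTail",(122,189),(646,202)),("farTail",(118,140),(630,254)),("nearNose",(135,189),(634,199))]:
    print(n,tri(a,f(*u),b,g(*v)))
E
```

```text
top (array([0.48748358, 0.14593111, 1.25165953]), array([ 0.07125112, -0.0230019 , -0.99722166]))
scene (array([1.26415455, 0.45101376, 0.80305247]), array([-0.66730544, -0.27878111, -0.69066074]))
50 [[236.60585042 203.9734377 ]]
60 [[236.40734516 200.97781307]]
70 [[236.20622631 197.94274703]]
80 [[236.00244191 194.86745546]]
nearTail (array([0.57039588, 0.15708587, 0.0673938 ]), np.float64(0.0023181638555716936))
farTail (array([0.61141075, 0.16002687, 0.04987727]), np.float64(0.002075817898549568))
nearNose (array([0.57029855, 0.14681539, 0.06704317]), np.float64(0.0024605173130111263))
```

Emit:
play_rows(
  plan=[
    [[0,0,-0.8,0],[0,0,-1.5,0],[0,0,-1.5,0],[0.0,-1,-1.5,0],[0,-2.2,-1.5,0],[0,-2.2,-1.5,0],[0,-2.2,-1.5,0]],
  ],
)

```text
t: 5.53
eef_pos: [0.5852, 0.2097, 0.1094]
tcp_rot: [0.999, 0.033, 0.0, -0.0]
contact_force: [-0.0, -0.4, -0.9]
finger_gap: -0.001
```

```bash
python3 - <<'E'
from h import *
st()
b=snap("scene"); b["image"]=np.clip(b["image"].astype(int)*1.6,0,255).astype(np.uint8); crop(b,200,130,300,205,8,"s6")
p=ctrl.sense()["eef_pos"]
print((proj(b,[p,p+[0,0,.015]])-[200,130])*8)
a=snap("top");a["image"]=np.clip(a["image"].astype(int)*1.3,0,255).astype(np.uint8); crop(a,210,150,290,210,10,"t6")
print((proj(a,[p])-[210,150])*10)
E
```

```text
t 5.53 tcp [585.2 209.7 109.4] xyaw 3.75 z [ 0.     0.001 -1.   ] F [-0.  -0.4 -0.9] gap -0.1 j6 0.21
[[582.40322691 508.48246896]
 [582.89214403 469.28181866]]
[[ 75.91628049 353.75710844]]
```

View pics/s6.png

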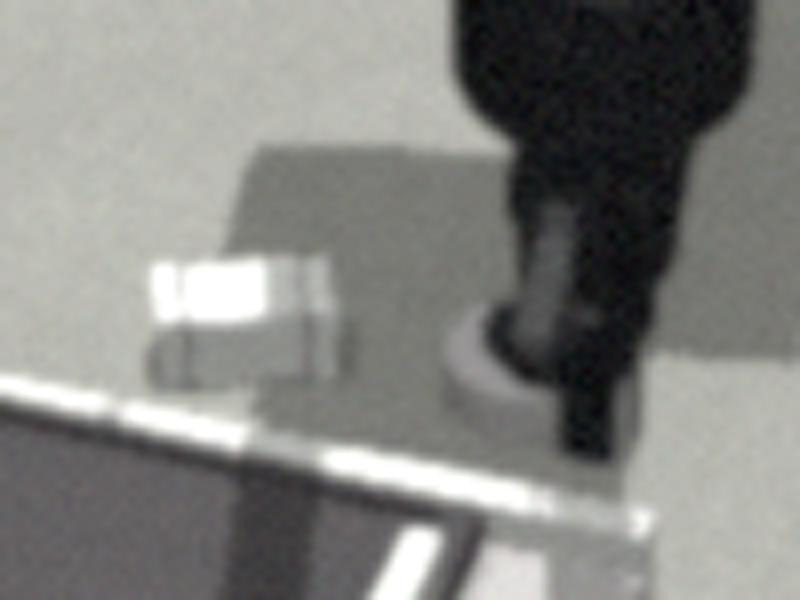

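View pics/t6.png

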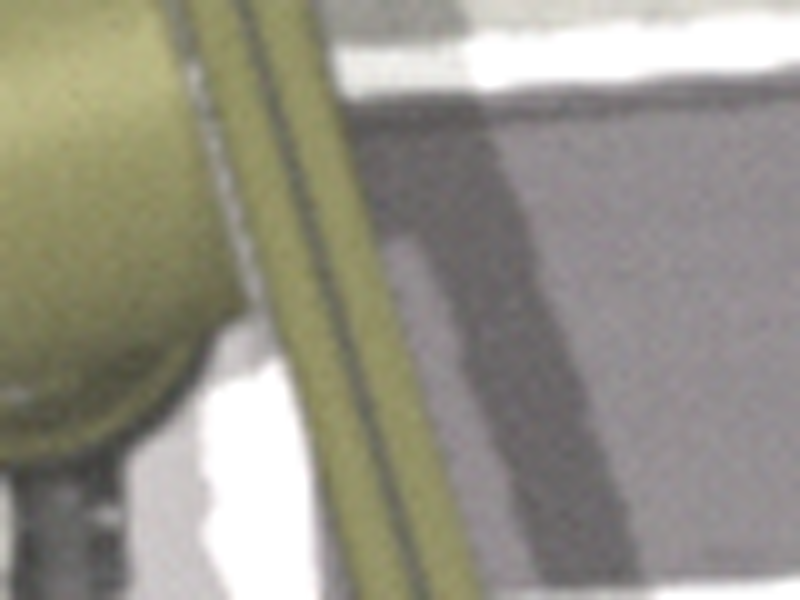

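```bash
python3 - <<'E'
from h import *
go([587.5,190,36],3.6)
E
```

```text
row [0.033 0.422 1.827] twist 0.004 dist 75 rows 1.8
```

Emit:
play_rows(
  plan=[
    [[0.03,0.42,0.5,0],[0.03,0.42,1.0,0],[0.03,0.42,1.4,0],[0.03,0.42,1.6,0],[0.03,0.42,1.75,0],[0.03,0.42,1.83,0],[0.03,0.42,1.83,0]],
  ],
)

```text
t: 6.22
eef_pos: [0.5879, 0.1897, 0.036]
tcp_rot: [1.0, 0.031, -0.0, 0.0]
contact_force: [0.1, 0.2, 0.6]
finger_gap: -0.001
```

```bash
python3 - <<'E'
from h import *
st()
b=snap("scene"); b["image"]=np.clip(b["image"].astype(int)*1.6,0,255).astype(np.uint8); crop(b,200,130,300,205,8,"s7")
p=ctrl.sense()["eef_pos"]
print((proj(b,[p,p+[0,0,.0187]])-[200,130])*8)
E
```

```text
t 6.22 tcp [587.9 189.7  36. ] xyaw 3.50 z [-0. -0. -1.] F [0.1 0.2 0.6] gap -0.1 j6 0.18
[[519.49199503 678.64665569]
 [519.29137815 634.26324772]]
```

View pics/s7.png

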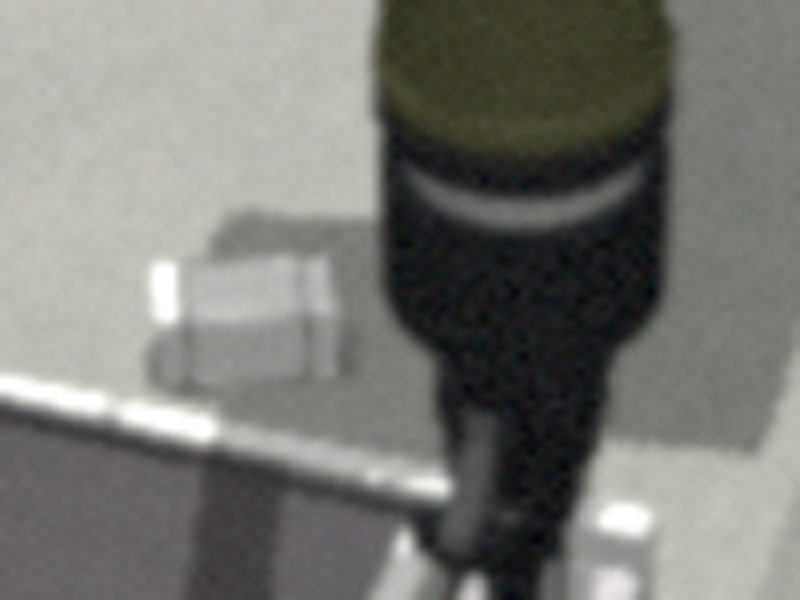

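Emit:
play_rows(
  plan=[
    [[0,0.1,0,0],[0,0.2,0,0],[0,0.3,0,0],[0,0.4,0,0],[0,0.5,0,0],[0,0.6,0,0],[0,0.7,0,0],[0,0.8,0,0]],
  ],
)

```text
t: 6.93
eef_pos: [0.5901, 0.1587, 0.0367]
tcp_rot: [1.0, 0.031, 0.0, -0.001]
contact_force: [0.0, 2.9, 1.5]
finger_gap: 0.0
```

```bash
python3 - <<'E'
from h import *
st()
b=snap("scene"); b["image"]=np.clip(b["image"].astype(int)*1.6,0,255).astype(np.uint8); crop(b,190,150,290,225,8,"s8")
p=ctrl.sense()["eef_pos"]
print((proj(b,[p,p+[0,0,.0187]])-[190,150])*8)
E
```

```text
t 6.93 tcp [590.1 158.7  36.7] xyaw 3.52 z [ 0.001  0.001 -1.   ] F [0.  2.9 1.5] gap 0.0 j6 0.13
[[495.21422354 494.76767973]
 [493.73109226 450.42294678]]
```

View pics/s8.png

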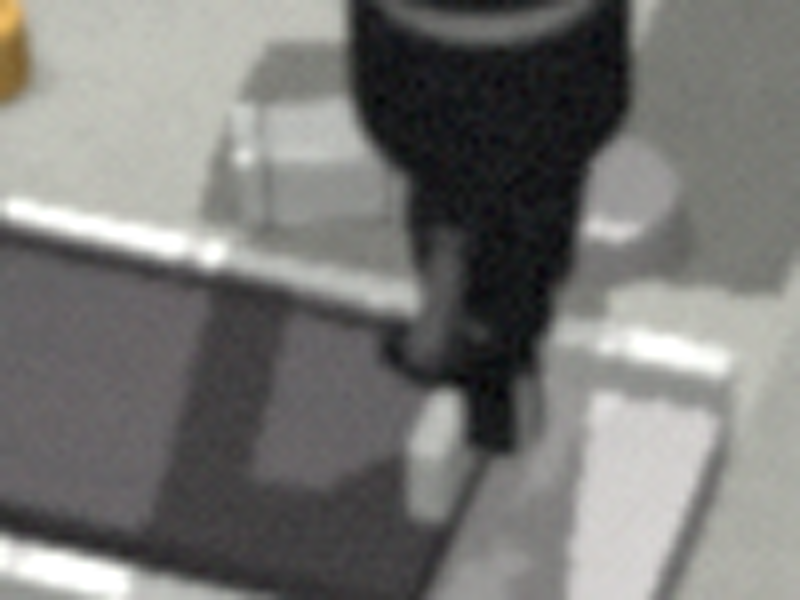

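Emit:
play_rows(
  plan=[
    [[0,0.08,0,0],[0,0.16,0,0],[0,0.24,0,0],[0,0.32,0,0],[0,0.4,0,0],[0,0.48,0,0],[0,0.56,0,0],[0,0.64,0,0],[0,0.72,0,0],[0,0.8,0,0],[0,0.88,0,0],[0,0.96,0,0]],
  ],
)

```text
t: 7.98
eef_pos: [0.5921, 0.1196, 0.0363]
tcp_rot: [1.0, 0.031, -0.0, -0.0]
contact_force: [-1.3, 4.5, 3.5]
finger_gap: -0.001
```

```bash
python3 - <<'E'
from h import *
st()
b=snap("scene"); b["image"]=np.clip(b["image"].astype(int)*1.6,0,255).astype(np.uint8); crop(b,120,140,290,260,4,"s9")
E
```

```text
t 7.98 tcp [592.1 119.6  36.3] xyaw 3.53 z [-0.  0. -1.] F [-1.3  4.5  3.5] gap -0.1 j6 0.07
```

View pics/s9.png

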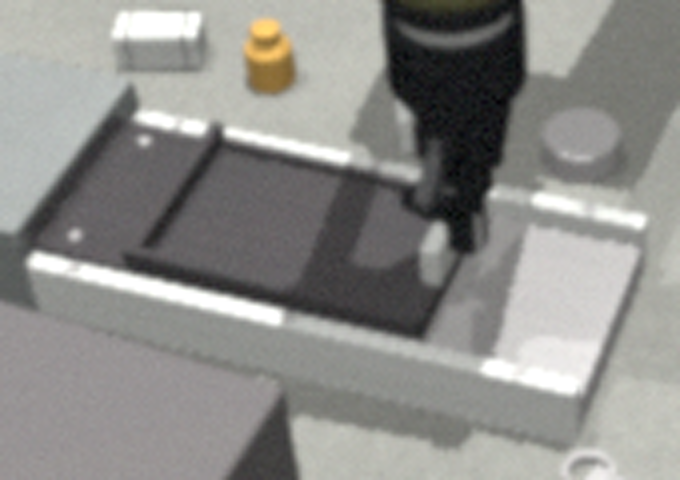

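Emit:
play_rows(
  plan=[
    [[0,0.05,0,0],[0,0.1,0,0],[0,0.15,0,0],[0,0.2,0,0],[0,0.25,0,0],[0,0.3,0,0],[0,0.35,0,0],[0,0.4,0,0],[0,0.45,0,0],[0,0.5,0,0],[0,0.5,0,0]],
  ],
)

```text
t: 8.95
eef_pos: [0.5933, 0.0993, 0.0362]
tcp_rot: [1.0, 0.031, -0.0, 0.0]
contact_force: [-0.4, 1.7, 1.1]
finger_gap: -0.001
```

```bash
python3 -c "
from h import *
st()"
```

```text
t 8.95 tcp [593.3  99.3  36.2] xyaw 3.52 z [-0.    -0.001 -1.   ] F [-0.4  1.7  1.1] gap -0.1 j6 0.03
```

Emit:
play_rows(
  plan=[
    [[0,0.05,0,0],[0,0.1,0,0],[0,0.15,0,0],[0,0.2,0,0],[0,0.25,0,0],[0,0.3,0,0],[0,0.35,0,0],[0,0.4,0,0]],
  ],
)

```text
t: 9.62
eef_pos: [0.5942, 0.0931, 0.0365]
tcp_rot: [1.0, 0.029, 0.0, -0.007]
contact_force: [-1.2, 35.6, 1.6]
finger_gap: -0.002
```

```bash
python3 -c "
from h import *
st()"
```

```text
t 9.62 tcp [594.2  93.1  36.5] xyaw 3.28 z [ 0.     0.015 -1.   ] F [-1.2 35.6  1.6] gap -0.1 j6 0.01
```

Emit:
play_rows(
  plan=[
    [[0,-0.1,0,0],[0,-0.5,0,0],[0,-0.5,-1,0],[0,-0.5,-2,0],[-1,-0.5,-3.0,0],[-2,-0.5,-3.5,0],[-3,-0.5,-3.5,0],[-4,-0.5,-3.5,0],[-4,-0.5,-3.5,0]],
  ],
)

```text
t: 10.37
eef_pos: [0.4257, 0.0924, 0.176]
tcp_rot: [1.0, 0.031, -0.003, 0.001]
contact_force: [-0.9, -0.9, -1.8]
finger_gap: 0.002
```

```bash
python3 - <<'E'
from h import *
st()
b=snap("scene"); b["image"]=np.clip(b["image"].astype(int)*1.6,0,255).astype(np.uint8); crop(b,80,130,290,260,3.8,"s10")
a=snap("top");  crop(a,200,130,400,230,4,"t10")
for x in blanks(a): print(np.round(x[:5],1),np.round(x[5],0))
E
```

```text
t 10.37 tcp [425.7  92.4 176. ] xyaw 3.55 z [-0.006 -0.002 -1.   ] F [-0.9 -0.9 -1.8] gap 0.2 j6 0.06
[120.    5.6  94.1  14.1  89.1] [305. 381.]
[ 434.9 -190.9   61.2   30.9  -68.3] [382. 248.]
[448.3 269.2  60.8  30.4  68.9] [194. 244.]
[442.8 562.8  86.1  25.4 -34.6] [ 73. 248.]
[535.8 -60.6 166.2  11.5 -86.1] [328. 207.]
[540.2 362.7  61.   31.  -76.4] [156. 207.]
[ 597.  -160.7   33.6   23.7   17.8] [369. 183.]
[681.1 734.8  71.6  12.   23.8] [  4. 151.]
[609.9 134.5 517.9 203.4  84.6] [250. 167.]
[780.6 -19.7  58.4  57.2  44.1] [310. 109.]
[786.3 200.1  99.4  98.3  89.6] [222. 108.]
```

View pics/s10.png

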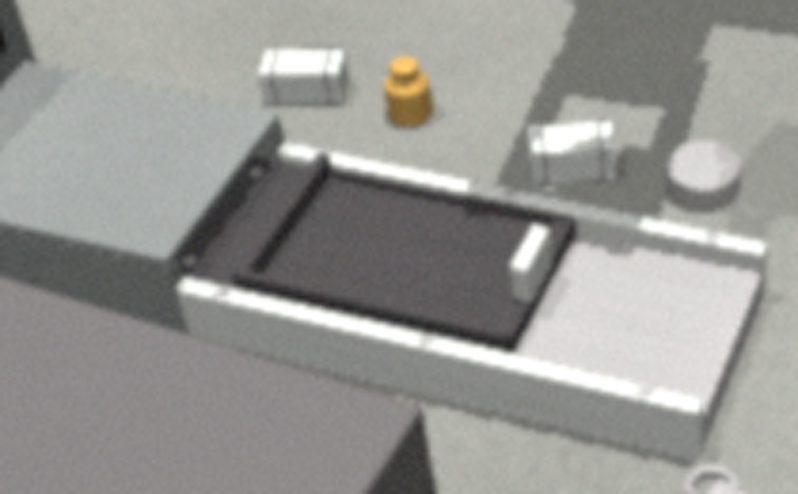

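View pics/t10.png

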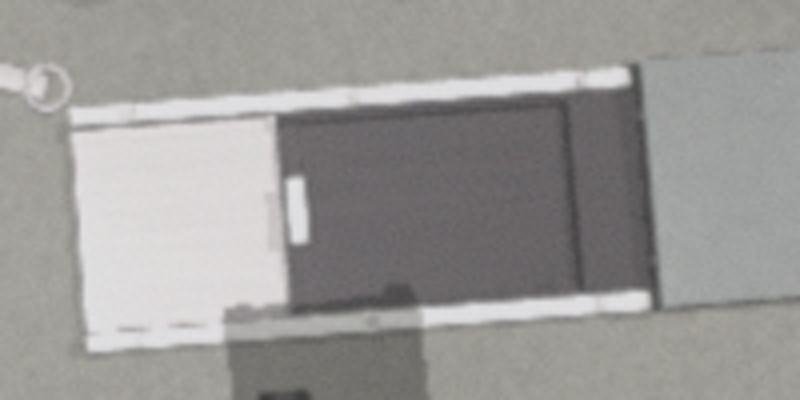

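```bash
python3 - <<'E'
from h import *
a=snap("top");b=snap("scene")
a0=cv2.imread("pics/top0.png")[:,:,::-1]; b0=cv2.imread("pics/scene0.png")[:,:,::-1]
def c2(im,u0,v0,u1,v1,k,n):
    im=np.clip(im.astype(float)*2.2,0,255).astype(np.uint8)
    cv2.imwrite("pics/"+n+".png",cv2.resize(im[v0:v1,u0:u1,::-1],None,fx=k,fy=k,interpolation=cv2.INTER_CUBIC))
ims=[(a0,295,145,325,210),(a["image"],325,145,355,210)]
L=np.hstack([cv2.resize(np.clip(i[v0:v1,u0:u1,::-1].astype(float)*2,0,255).astype(np.uint8),None,fx=9,fy=9,interpolation=cv2.INTER_CUBIC) for i,u0,v0,u1,v1 in ims]); cv2.imwrite("pics/f1.png",L)
ims=[(b0,165,170,215,220),(b["image"],135,165,185,215)]
L=np.hstack([cv2.resize(np.clip(i[v0:v1,u0:u1,::-1].astype(float)*2.5,0,255).astype(np.uint8),None,fx=8,fy=8,interpolation=cv2.INTER_CUBIC) for i,u0,v0,u1,v1 in ims]); cv2.imwrite("pics/f2.png",L)
E
```

```text
(no output)
```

View pics/f1.png

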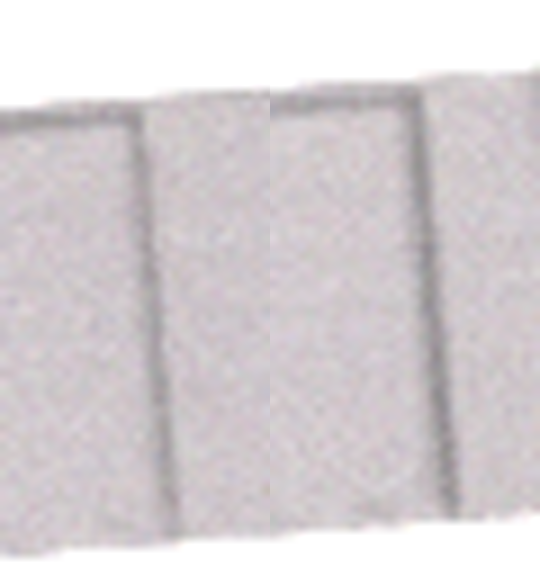

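View pics/f2.png

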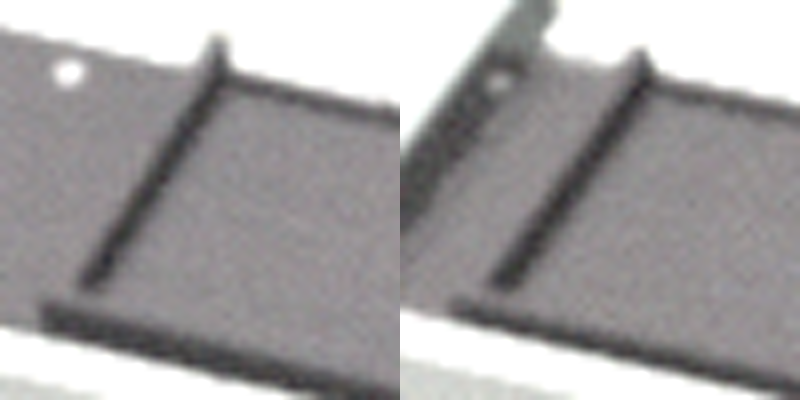

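```bash
python3 - <<'E'
from h import *
a=snap("top");b=snap("scene")
print(tri(a,(314.1,203.3),b,(192.0,174.8)));print(tri(a,(345.2,201.7),b,(164.8,171.7)))
# inner base edge of fence at near end: scene (228,75)->, (652,78); 
print(tri(a,(313.5,203.3),b,(165+228/8,170+75/8)));print(tri(a,(344.6,201.7),b,(135+255/8,165+80/8)))
# ref corner
for z in(.040,.056): print(z,on(a,(325+(412-270)/9-.5,145+112/9-.5),z))
for z in (.04,.056): print('near end inner', on(a,(325+(438-270)/9-.5,145+505/9-.5),z))
E
```

```text
(array([ 0.54455445, -0.02173421,  0.05969621]), np.float64(0.001600478544769719))
(array([ 0.54844466, -0.09931311,  0.04929034]), np.float64(0.0023411054682343957))
(array([ 0.54463737, -0.02104309,  0.04460868]), np.float64(0.0013449510079456802))
(array([ 0.54796998, -0.09805421,  0.03817811]), np.float64(0.002152040439088851))
0.04 [ 0.6587608 -0.0903935  0.04     ]
0.056 [ 0.65649908 -0.08727283  0.056     ]
near end inner [ 0.55107678 -0.09520189  0.04      ]
near end inner [ 0.55023703 -0.09201772  0.056     ]
```

```bash
python3 - <<'E'
from h import *
st();go([443,34,90],-62.7)
E
```

```text
t 10.67 tcp [435.3  93.9 176.3] xyaw 3.52 z [ 0.001 -0.    -1.   ] F [ 0.3 -0.   1. ] gap -0.1 j6 0.06
row [0.099 1.506 2.158] twist 13.244 dist 105 rows 9.2
```

Emit:
play_rows(
  plan=[
    [[0.1,1.5,0,13.2],[0.1,1.5,0,13.2],[0.1,1.5,0,13.2],[0.1,1.5,0,13.2],[0.1,1.5,0.0,13.2],[0.1,1.5,0.0,13.2],[0.1,1.5,0.0,13.2],[0.1,1.5,1.0,13.2],[0.1,1.5,2.1,13.2],[0.1,1.5,2.1,13.2],[0.1,1.5,2.1,13.2]],
  ],
  gripper=85,
)

```text
t: 11.58
eef_pos: [0.44, 0.0342, 0.0892]
tcp_rot: [0.855, -0.519, -0.003, 0.002]
contact_force: [-0.2, 0.2, -0.6]
finger_gap: 0.998
```

```bash
python3 - <<'E'
from h import *
st();go([443,34,30],-62.7)
b=snap("scene"); crop(b,180,120,280,195,8,"s11")
p=ctrl.sense()["eef_pos"]
print((proj(b,[p,p+[0,0,.0187]])-[180,120])*8)
E
```

```text
t 11.58 tcp [440.   34.2  89.2] xyaw -62.51 z [-0.007 -0.    -1.   ] F [-0.2  0.2 -0.6] gap 85.2 j6 1.07
row [ 0.04  -0.064  1.48 ] twist 0.038 dist 59 rows 1.4
[[390.05097627 208.84572525]
 [386.60522804 162.31126469]]
```

View pics/s11.png

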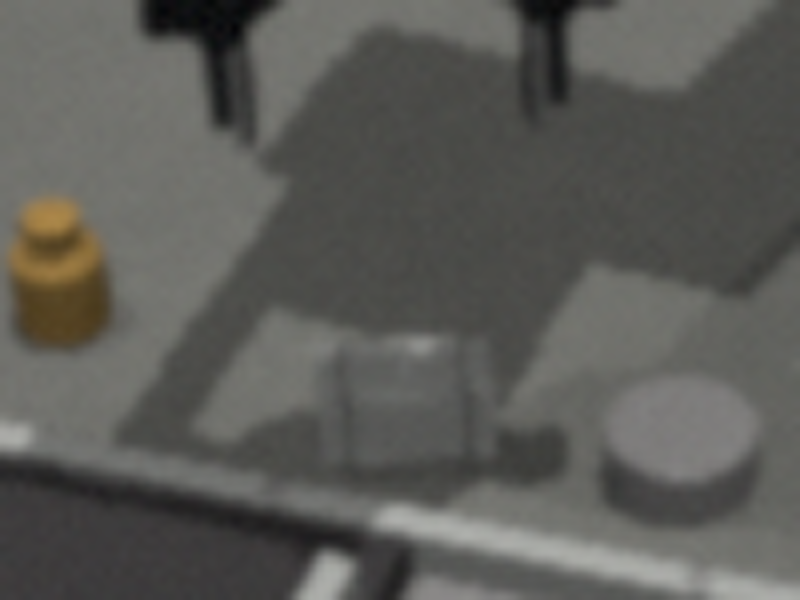

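Emit:
play_rows(
  plan=[
    [[0.04,-0.06,0.5,0.04],[0.04,-0.06,1.1,0.04],[0.04,-0.06,1.6,0.04],[0.04,-0.06,2.0,0.04],[0.04,-0.06,2.2,0.04],[0.04,-0.06,2.2,0.04]],
  ],
)

```text
t: 12.13
eef_pos: [0.4448, 0.0341, 0.0036]
tcp_rot: [0.854, -0.52, -0.0, 0.0]
contact_force: [-0.0, 0.2, 0.1]
finger_gap: 1.001
```

```bash
python3 - <<'E'
from h import *
st();go([443,34,-15],-62.7)
b=snap("scene"); crop(b,180,120,280,195,8,"s12")
p=ctrl.sense()["eef_pos"]
print((proj(b,[p,p+[0,0,.034]])-[180,120])*8)
E
```

```text
t 12.13 tcp [444.8  34.1   3.6] xyaw -62.62 z [-0.001 -0.    -1.   ] F [-0.   0.2  0.1] gap 85.5 j6 1.07
row [-0.018  0.04   0.465] twist 0.015 dist 19 rows 0.4
[[400.50925734 417.2948575 ]
 [394.69635054 340.11586747]]
```

View pics/s12.png

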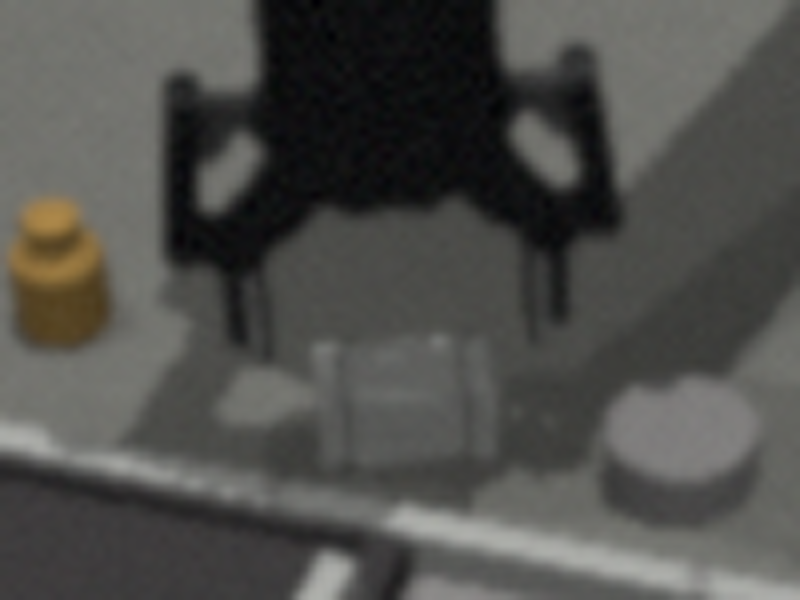

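Emit:
play_rows(
  plan=[
    [[-0.02,0.04,0.2,0],[-0.02,0.04,0.4,0],[-0.02,0.04,0.5,0],[-0.02,0.04,0.58,0],[-0.02,0.04,0.58,0]],
  ],
)

```text
t: 12.6
eef_pos: [0.4418, 0.0342, -0.0194]
tcp_rot: [0.854, -0.52, -0.0, 0.0]
contact_force: [-0.1, 0.1, -0.0]
finger_gap: 0.995
```

```bash
python3 - <<'E'
from h import *
st()
b=snap("scene"); b["image"]=np.clip(b["image"].astype(int)*1.6,0,255).astype(np.uint8);crop(b,180,120,280,195,8,"s13")
E
```

```text
t 12.60 tcp [441.8  34.2 -19.4] xyaw -62.66 z [-0.001  0.    -1.   ] F [-0.1  0.1 -0. ] gap 85.0 j6 1.08
```

View pics/s13.png

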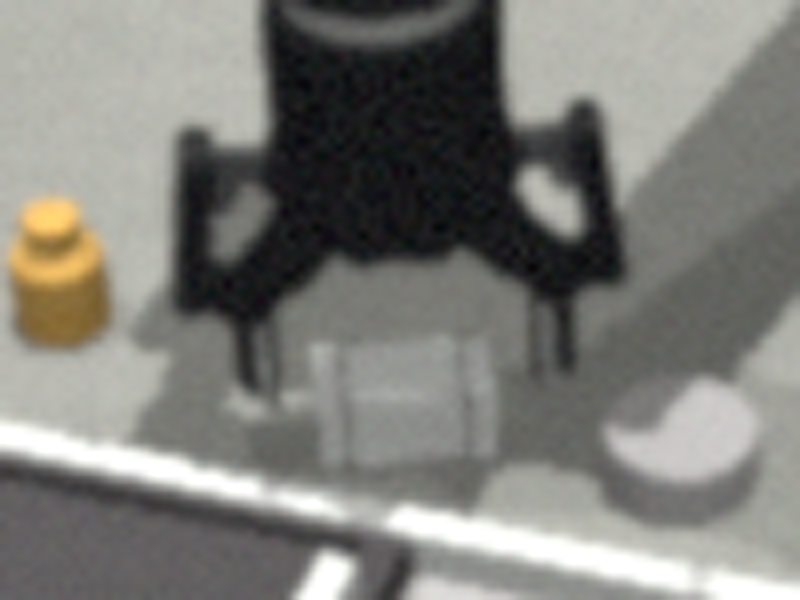

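Emit:
play_rows(
  plan=[
    [[0,0,0.11,0],[0,0,0.11,0]],
  ],
)

```text
t: 12.82
eef_pos: [0.4421, 0.0342, -0.0236]
tcp_rot: [0.854, -0.52, -0.0, 0.0]
contact_force: [0.7, -1.1, -0.7]
finger_gap: 0.995
```

Emit:
play_rows(
  plan=[
    [[0,0,0,0],[0,0,0,0],[0,0,0,0],[0,0,0,0],[0,0,0,0],[0,0,0,0],[0,0,0,0],[0,0,0,0]],
  ],
  gripper=40,
)

```text
t: 13.48
eef_pos: [0.4424, 0.0342, -0.0231]
tcp_rot: [0.854, -0.52, 0.0, -0.0]
contact_force: [-1.6, -0.2, 5.8]
finger_gap: 0.696
```

```bash
python3 - <<'E'
from h import *
st()
b=snap("scene"); b["image"]=np.clip(b["image"].astype(int)*1.6,0,255).astype(np.uint8);crop(b,180,120,280,195,8,"s14")
E
```

```text
t 13.48 tcp [442.4  34.2 -23.1] xyaw -62.67 z [ 0.001  0.    -1.   ] F [-1.6 -0.2  5.8] gap 59.4 j6 1.08
```

View pics/s14.png

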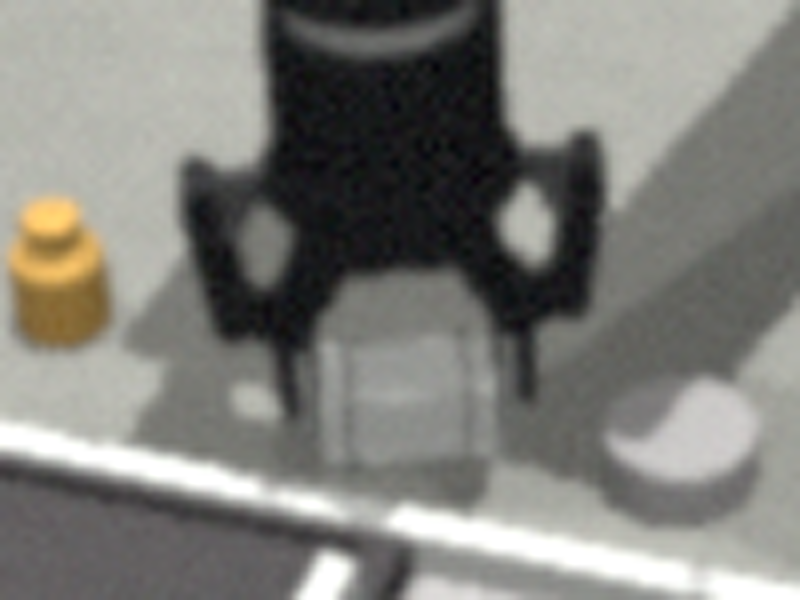

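Emit:
play_rows(
  plan=[
    [[0,0,-0.3,0],[0,0,-1.0,0],[0,0,-2.0,0],[0,0,-2.9,0],[0,0,-2.9,0]],
  ],
)

```text
t: 13.95
eef_pos: [0.4471, 0.0342, 0.0982]
tcp_rot: [0.854, -0.52, 0.005, -0.003]
contact_force: [1.8, 0.1, -1.0]
finger_gap: 0.69
```

```bash
cat >> h.py <<'E'
C=np.array([659.,-89.5]); ang=np.radians(3.6)
def pal(x,y): return C+x*np.array([np.cos(ang),np.sin(ang)])+y*np.array([-np.sin(ang),np.cos(ang)])
E
python3 - <<'E'
from h import *
st();p=pal(-52,22);print(p);go([*p,95],3.6)
E
```

```text
t 13.95 tcp [447.1  34.2  98.2] xyaw -62.66 z [ 0.012 -0.    -1.   ] F [ 1.8  0.1 -1. ] gap 58.9 j6 1.08
[605.72121869 -70.80851899]
row [ 4.153 -2.318  0.08 ] twist -13.252 dist 190 rows 9.3
```

Emit:
play_rows(
  plan=[
    [[4.15,-2.32,0,-13.25],[4.15,-2.32,0,-13.25],[4.15,-2.32,0,-13.25],[4.15,-2.32,0,-13.25],[4.15,-2.32,0,-13.25],[4.15,-2.32,0,-13.25],[4.15,-2.32,0,-13.25],[4.15,-2.32,0,-13.25],[4.15,-2.32,0,-13.25],[4.15,-2.32,0,-13.25],[4.15,-2.32,0,-13.25]],
  ],
)

```text
t: 14.87
eef_pos: [0.5999, -0.0706, 0.0911]
tcp_rot: [1.0, 0.032, -0.001, -0.0]
contact_force: [0.2, -0.4, -1.1]
finger_gap: 0.684
```

```bash
python3 - <<'E'
from h import *
st();p=pal(-52,22);print(p);go([*p,25],3.6)
b=snap("scene"); crop(b,120,120,240,210,6.5,"s15")
a=snap("top"); crop(a,270,130,370,230,6,"t15")
E
```

```text
t 14.87 tcp [599.9 -70.6  91.1] xyaw 3.61 z [-0.002  0.    -1.   ] F [ 0.2 -0.4 -1.1] gap 58.4 j6 -0.25
[605.72121869 -70.80851899]
row [0.144 0.015 1.652] twist 0.003 dist 66 rows 1.6
```

View pics/s15.png

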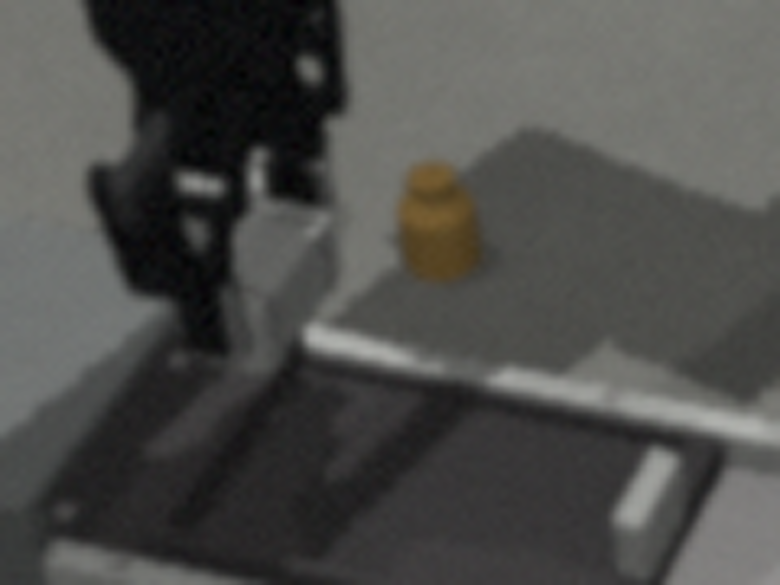

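Emit:
play_rows(
  plan=[
    [[0.14,0,0.4,0],[0.14,0,0.9,0],[0.14,0,1.3,0],[0.14,0,1.6,0],[0.14,0,1.75,0],[0.14,0,1.8,0],[0.14,0,1.8,0]],
  ],
)

```text
t: 15.55
eef_pos: [0.6061, -0.0702, 0.0201]
tcp_rot: [1.0, 0.031, -0.001, -0.0]
contact_force: [0.6, 0.1, -2.1]
finger_gap: 0.689
```

```bash
python3 - <<'E'
from h import *
st()
b=snap("scene"); b["image"]=np.clip(b["image"].astype(int)*2,0,255).astype(np.uint8);crop(b,120,130,240,220,6.5,"s16")
E
```

```text
t 15.55 tcp [606.1 -70.2  20.1] xyaw 3.56 z [-0.001  0.    -1.   ] F [ 0.6  0.1 -2.1] gap 58.9 j6 -0.25
```

View pics/s16.png

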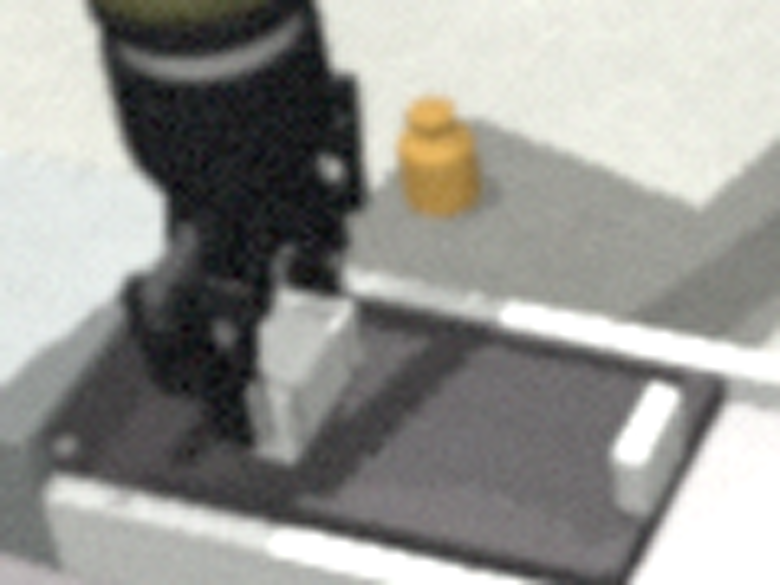

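Emit:
play_rows(
  plan=[
    [[0,0.03,0.02,0],[0,0.06,0.03,0],[0,0.09,0.03,0],[0,0.12,0.03,0],[0,0.15,0.03,0],[0,0.18,0.03,0],[0,0.18,0.03,0]],
  ],
)

```text
t: 16.18
eef_pos: [0.607, -0.0778, 0.0196]
tcp_rot: [1.0, 0.031, 0.0, 0.0]
contact_force: [0.1, 0.8, -1.5]
finger_gap: 0.689
```

```bash
python3 - <<'E'
from h import *
st()
E
```

```text
t 16.18 tcp [607.  -77.8  19.6] xyaw 3.57 z [ 0. -0. -1.] F [ 0.1  0.8 -1.5] gap 58.8 j6 -0.26
```

Emit:
play_rows(
  plan=[
    [[0,0.03,0,0],[0,0.06,0,0],[0,0.09,0,0],[0,0.12,0,0],[0,0.12,0,0]],
  ],
)

```text
t: 16.6
eef_pos: [0.607, -0.0794, 0.0196]
tcp_rot: [1.0, 0.031, -0.0, -0.002]
contact_force: [0.2, 8.3, 0.5]
finger_gap: 0.692
```

```bash
python3 - <<'E'
from h import *
st()
E
```

```text
t 16.60 tcp [607.  -79.4  19.6] xyaw 3.55 z [-0.     0.004 -1.   ] F [0.2 8.3 0.5] gap 59.1 j6 -0.27
```

Emit:
play_rows(
  plan=[
    [[0,-0.04,0.03,0],[0,-0.04,0.07,0],[0,-0.04,0.07,0]],
  ],
)

```text
t: 16.85
eef_pos: [0.6071, -0.0794, 0.0172]
tcp_rot: [1.0, 0.031, 0.0, -0.001]
contact_force: [-0.1, 5.5, 3.4]
finger_gap: 0.69
```

```bash
python3 - <<'E'
from h import *
st()
E
```

```text
t 16.85 tcp [607.1 -79.4  17.2] xyaw 3.59 z [ 0.     0.002 -1.   ] F [-0.1  5.5  3.4] gap 58.9 j6 -0.26
```

Emit:
play_rows(
  plan=[
    [[0,0,0,0],[0,0,0,0],[0,0,0,0],[0,0,0,0],[0,0,-0.8,0],[0,0,-1.6,0],[0,0,-1.9,0],[0,0,-1.9,0]],
  ],
  gripper=68,
)

```text
t: 17.52
eef_pos: [0.6103, -0.0817, 0.0966]
tcp_rot: [1.0, 0.031, 0.004, 0.001]
contact_force: [0.3, 0.0, -0.2]
finger_gap: 0.799
```

```bash
python3 - <<'E'
from h import *
st(); p=pal(-106,13.5); go([*p,90],3.6);go([*p,34],3.6)
b=snap("scene"); b["image"]=np.clip(b["image"].astype(int)*2,0,255).astype(np.uint8);crop(b,120,130,240,220,6.5,"s17")
E
```

```text
t 17.52 tcp [610.3 -81.7  96.6] xyaw 3.57 z [ 0.008 -0.002 -1.   ] F [ 0.3  0.  -0.2] gap 68.2 j6 -0.26
row [-1.447 -0.066  0.165] twist -0.006 dist 58 rows 1.4
row [-1.447 -0.066  1.565] twist -0.006 dist 85 rows 2.0
```

View pics/s17.png

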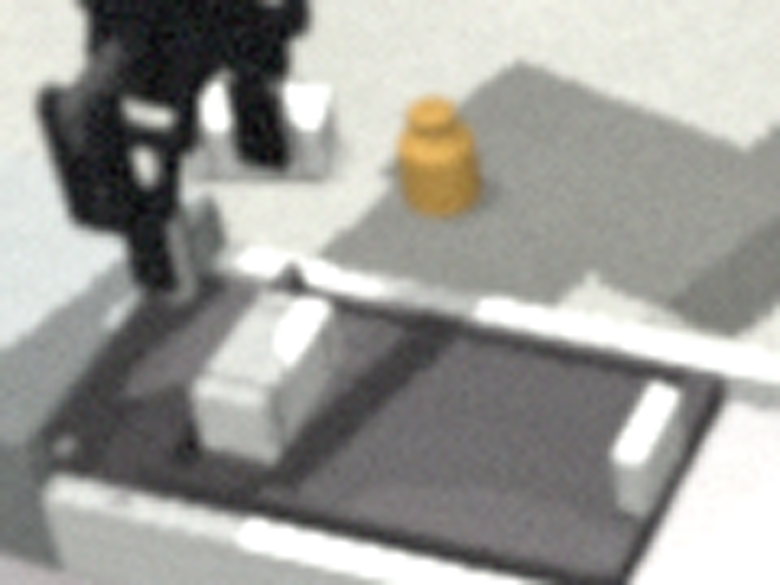

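Emit:
play_rows(
  plan=[
    [[-1.0,-0.03,0,0],[-1.45,-0.07,0,0],[-1.45,-0.07,0,0],[-1.45,-0.07,0,0],[-1.45,-0.07,0,0],[-1.45,-0.07,0,0],[-1.45,-0.07,0,0],[-1.45,-0.07,0.6,0],[-1.45,-0.07,1.2,0],[-1.45,-0.07,1.5,0],[-1.45,-0.07,1.55,0],[-1.45,-0.07,1.55,0]],
  ],
  gripper=0,
)

```text
t: 18.57
eef_pos: [0.5489, -0.0814, 0.0297]
tcp_rot: [1.0, 0.031, -0.001, -0.0]
contact_force: [0.1, 0.6, 0.3]
finger_gap: -0.002
```

```bash
python3 - <<'E'
from h import *
st(); p=pal(-60-16,13.5); go([*p,34],3.6)
b=snap("scene"); b["image"]=np.clip(b["image"].astype(int)*2,0,255).astype(np.uint8);crop(b,120,130,240,220,6.5,"s18")
E
```

```text
t 18.57 tcp [548.9 -81.4  29.7] xyaw 3.59 z [-0.002  0.    -1.   ] F [0.1 0.6 0.3] gap -0.2 j6 -0.29
row [ 0.835  0.038 -0.109] twist -0.002 dist 34 rows 0.8
```

View pics/s18.png

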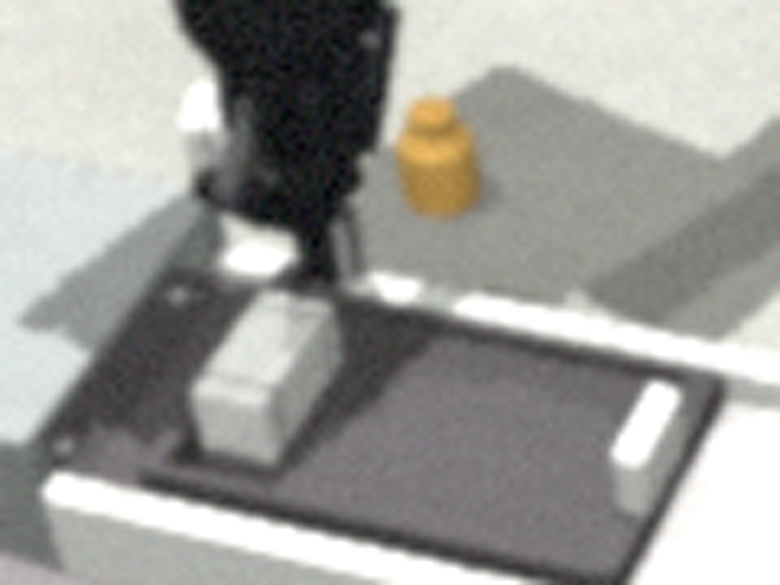

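Emit:
play_rows(
  plan=[
    [[0.1,0.0,0,0],[0.2,0.0,0,0],[0.3,0.0,0,0],[0.4,0.0,0,0],[0.5,0.0,0,0],[0.6,0.0,0,0],[0.7,0.0,0,0],[0.7,0.0,0,0]],
  ],
)

```text
t: 19.28
eef_pos: [0.5784, -0.0798, 0.0308]
tcp_rot: [1.0, 0.031, 0.001, 0.0]
contact_force: [0.2, -0.6, -0.2]
finger_gap: 0.002
```

```bash
python3 - <<'E'
from h import *
st()
b=snap("scene"); b["image"]=np.clip(b["image"].astype(int)*2,0,255).astype(np.uint8);crop(b,120,130,240,220,6.5,"s19")
E
```

```text
t 19.28 tcp [578.4 -79.8  30.8] xyaw 3.59 z [ 0.002 -0.    -1.   ] F [ 0.2 -0.6 -0.2] gap 0.2 j6 -0.27
```

View pics/s19.png

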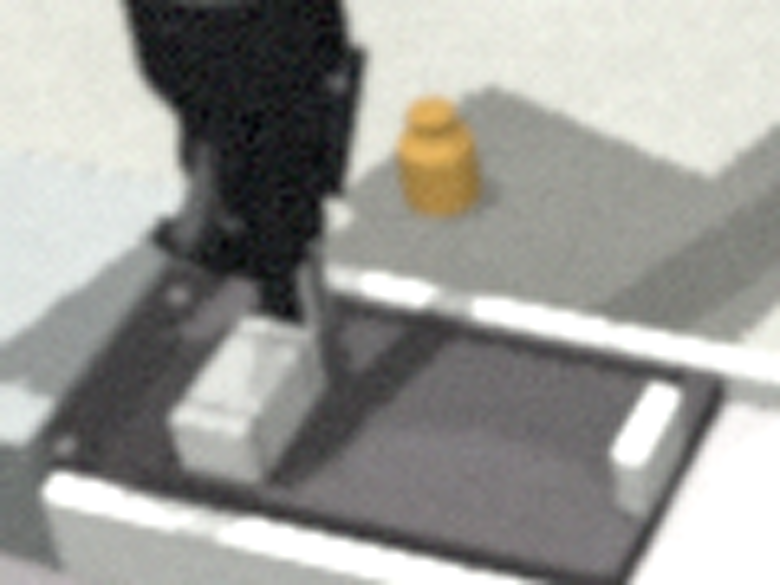

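Emit:
play_rows(
  plan=[
    [[0.05,0.0,0,0],[0.1,0.0,0,0],[0.15,0.0,0,0],[0.2,0.0,0,0],[0.25,0.0,0,0],[0.3,0.0,0,0],[0.3,0.0,0,0]],
  ],
)

```text
t: 19.92
eef_pos: [0.588, -0.079, 0.0305]
tcp_rot: [1.0, 0.031, -0.001, -0.0]
contact_force: [-4.0, -0.6, 1.1]
finger_gap: 0.0
```

```bash
python3 - <<'E'
from h import *
st()
E
```

```text
t 19.92 tcp [588.  -79.   30.5] xyaw 3.59 z [-0.002 -0.    -1.   ] F [-4.  -0.6  1.1] gap 0.0 j6 -0.27
```

Emit:
play_rows(
  plan=[
    [[0.04,0.0,0,0],[0.08,0.0,0,0],[0.12,0.0,0,0],[0.12,0.0,0,0]],
  ],
)

```text
t: 20.25
eef_pos: [0.5896, -0.0786, 0.0303]
tcp_rot: [0.999, 0.031, -0.004, -0.0]
contact_force: [-9.5, -1.9, 6.0]
finger_gap: 0.001
```

```bash
python3 - <<'E'
from h import *
st()
E
```

```text
t 20.25 tcp [589.6 -78.6  30.3] xyaw 3.61 z [-0.008  0.    -1.   ] F [-9.5 -1.9  6. ] gap 0.1 j6 -0.26
```

Emit:
play_rows(
  plan=[
    [[-0.3,0.0,0,0],[-0.3,0.0,-0.6,0],[-0.3,0.0,-1.2,0],[-1.3,0.0,-1.8,0],[-2.3,0.0,-1.8,0],[-3.3,0.0,-1.8,0],[-3.8,0.0,-1.8,0],[-3.8,0.0,-1.8,0]],
  ],
  gripper=80,
)

```text
t: 20.92
eef_pos: [0.4362, -0.0872, 0.1026]
tcp_rot: [1.0, 0.031, -0.002, -0.001]
contact_force: [-0.4, 0.5, -1.2]
finger_gap: 0.935
```

```bash
python3 - <<'E'
from h import *
st()
b=snap("scene"); b["image"]=np.clip(b["image"].astype(int)*2,0,255).astype(np.uint8);crop(b,120,130,240,220,6.5,"s20")
a=snap("top");crop(a,270,130,370,230,6,"t20")
for x in blanks(a): print(np.round(x[:5],1),np.round(x[5],0))
E
```

```text
t 20.92 tcp [436.2 -87.2 102.6] xyaw 3.52 z [-0.004  0.001 -1.   ] F [-0.4  0.5 -1.2] gap 79.8 j6 -0.35
[119.9   0.7  84.5  14.1  89.1] [307. 381.]
[229.9 281.   91.2  69.   37.4] [190. 332.]
[443.1 562.9  86.   26.4 -36.5] [ 73. 248.]
[431.8 368.2 241.8 121.4  73.3] [151. 252.]
[499.1 504.9  45.7  39.7  50. ] [ 97. 225.]
[540.4 382.7 102.8  56.6 -88.6] [150. 209.]
[566.7 526.7  68.3  29.8  67.7] [ 89. 196.]
[ 618.3 -227.5  159.4  143.1  -85. ] [398. 173.]
[680.5 735.1  72.6  13.4  22.5] [  5. 151.]
[563.3 142.  519.6 314.2  82.8] [246. 182.]
[779.7 304.5  42.4  39.5 -85.4] [180. 110.]
[782.1 -25.1  69.2  58.8 -72.9] [313. 110.]
[786.3 202.6 104.4  98.3  89.7] [221. 107.]
```

View pics/s20.png

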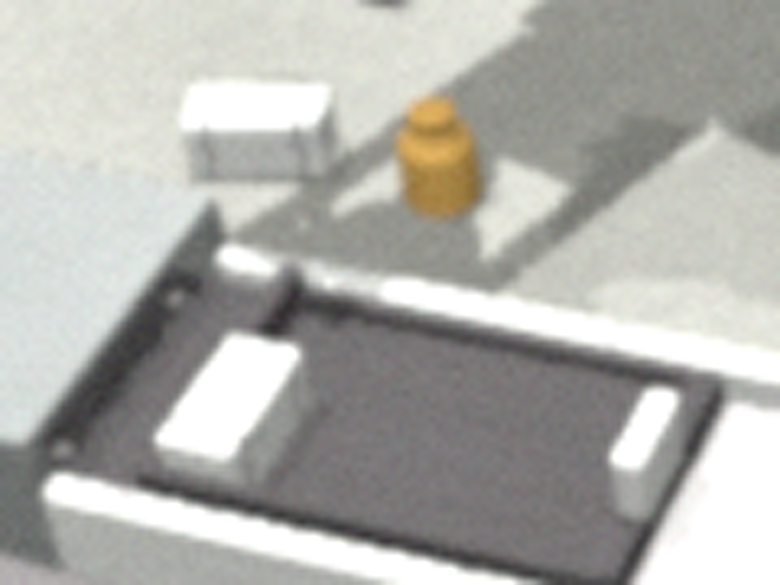

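View pics/t20.png

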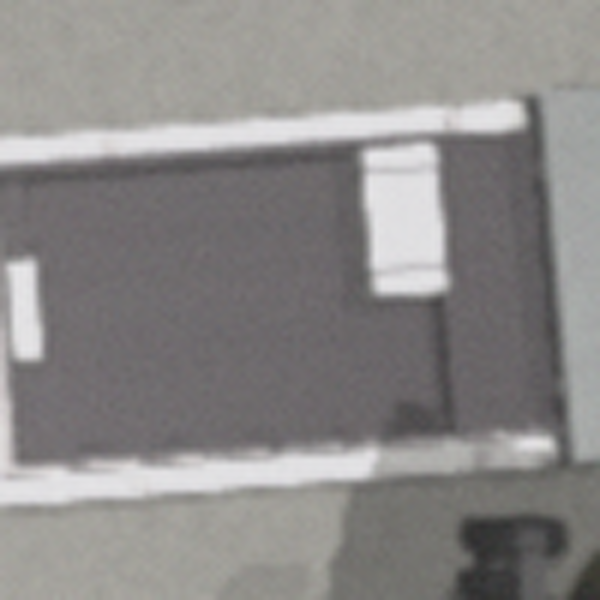

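```bash
cat >> h.py <<'E'
def find(s,z=.03):
    hsv=cv2.cvtColor(s["image"],cv2.COLOR_RGB2HSV); res={}
    for th in range(110,250,6):
        m=((hsv[...,2]>th)&(hsv[...,1]<60)).astype(np.uint8)
        m=cv2.morphologyEx(m,cv2.MORPH_CLOSE,np.ones((3,3),np.uint8))
        for c in cv2.findContours(m,cv2.RETR_EXTERNAL,cv2.CHAIN_APPROX_NONE)[0]:
            if not 150<cv2.contourArea(c)<700: continue
            P=np.array([on(s,p[0],z)[:2] for p in c],np.float32)
            (cx,cy),(w,h),a=cv2.minAreaRect(P*1000)
            if w<h: w,h,a=h,w,a+90
            if 55<w<67 and 26<h<36:
                res.setdefault((round(cx/25),round(cy/25)),[]).append((cx,cy,w,h,(a+90)%180-90))
    for v in res.values():
        if len(v)>1: print(np.round(np.median(v,0),1),len(v))
E
python3 - <<'E'
from h import *
a=snap("top"); find(a); st(); go([435,-191,60],-68.5)
E
```

```text
[448.5 268.9  58.7  28.5  68.9] 8
[539.9 362.6  60.8  30.4 -76.4] 2
[539.2 361.8  58.   28.  -76.4] 6
t 21.07 tcp [444.1 -88.7 103.5] xyaw 3.55 z [ 0.004 -0.001 -1.   ] F [1.  0.  0.9] gap 79.9 j6 -0.35
row [-0.386  2.539  1.087] twist 14.411 dist 112 rows 10.1
```

Emit:
play_rows(
  plan=[
    [[-0.39,2.54,0,14.4],[-0.39,2.54,0,14.4],[-0.39,2.54,0,14.4],[-0.39,2.54,0,14.4],[-0.39,2.54,0,14.4],[-0.39,2.54,0,14.4],[-0.39,2.54,0,14.4],[-0.39,2.54,0,14.4],[-0.39,2.54,0,14.4],[-0.39,2.54,0,14.4],[-0.39,2.54,0,14.4],[-0.39,2.54,0,14.4]],
  ],
  gripper=76,
)

```text
t: 22.07
eef_pos: [0.4347, -0.1912, 0.1027]
tcp_rot: [0.828, -0.561, 0.001, -0.0]
contact_force: [0.6, 0.3, 0.7]
finger_gap: 0.89
```

```bash
python3 - <<'E'
from h import *
a=snap("top"); find(a); st(); go([435,-191,-22],-68.5)
b=snap("scene"); crop(b,100,100,220,190,6.5,"s21")
E
```

```text
[448.3 268.9  58.7  28.4  68.9] 9
[539.9 362.6  60.8  31.  -76.2] 2
[539.2 361.8  58.   27.4 -76.4] 7
t 22.12 tcp [ 434.3 -191.1  102.7] xyaw -68.21 z [ 0.001 -0.    -1.   ] F [-0.7 -0.2 -0.1] gap 76.5 j6 0.69
row [ 0.005 -0.017  3.116] twist 0.058 dist 125 rows 3.0
```

View pics/s21.png

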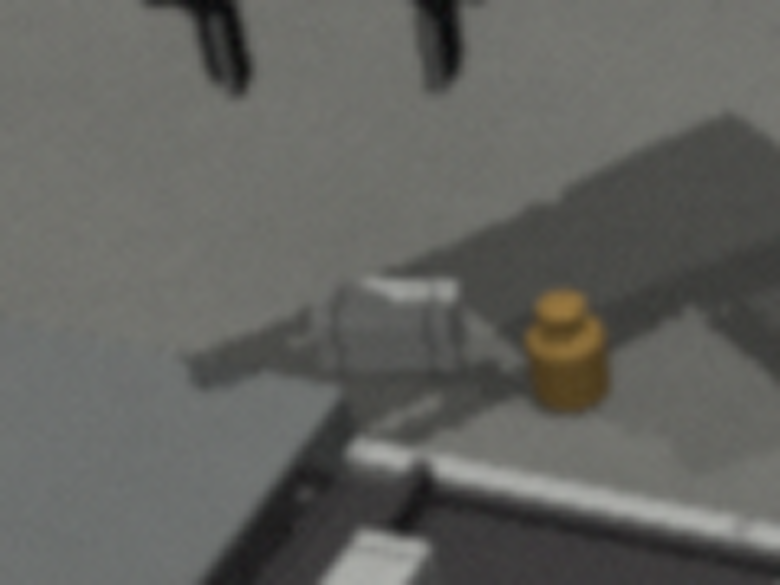

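```bash
python3 - <<'E'
from h import *
b=snap("scene"); p=ctrl.sense()["eef_pos"]
for z in (.132,.03,0): print((proj(b,[[p[0],p[1],z]])-[100,100])*6.5)
E
```

```text
[[339.95114591  90.63635162]]
[[381.30109942 288.29070994]]
[[392.6036415  342.31729316]]
```

Emit:
play_rows(
  plan=[
    [[0,-0.02,0.8,0.06],[0,-0.02,1.6,0.06],[0,-0.02,2.3,0.06],[0,-0.02,2.8,0.06],[0,-0.02,3.0,0.06],[0,-0.02,3.12,0.06],[0,-0.02,3.12,0.06],[0,-0.02,3.12,0.06]],
  ],
)

```text
t: 22.88
eef_pos: [0.4344, -0.1907, -0.0215]
tcp_rot: [0.826, -0.564, 0.001, -0.0]
contact_force: [0.7, -0.6, 0.4]
finger_gap: 0.888
```

```bash
python3 - <<'E'
from h import *
st()
b=snap("scene"); crop(b,100,100,220,190,6.5,"s22")
E
```

```text
t 22.88 tcp [ 434.4 -190.7  -21.5] xyaw -68.69 z [ 0.001 -0.001 -1.   ] F [ 0.7 -0.6  0.4] gap 75.8 j6 0.7
```

View pics/s22.png

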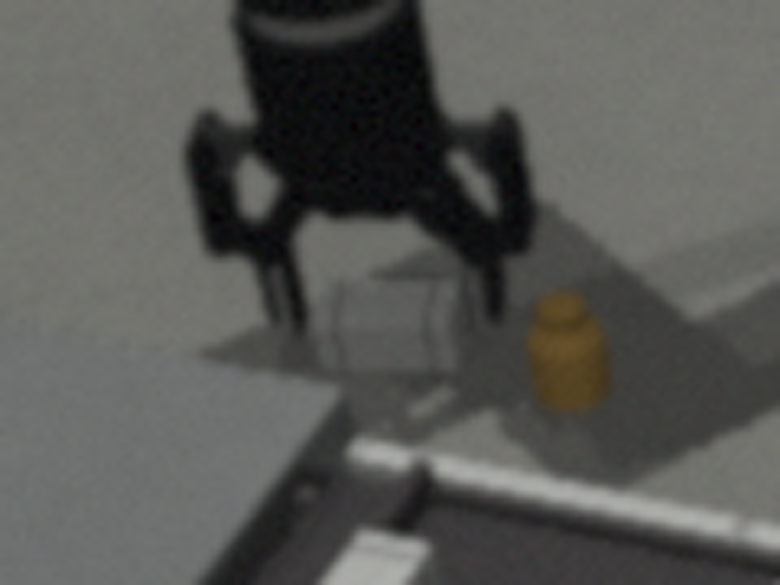

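Fingers straddle the blank; close and lift.

Emit:
play_rows(
  plan=[
    [[0,0,0,0],[0,0,0,0],[0,0,0,0],[0,0,0,0],[0,0,0,0],[0,0,0,0],[0,0,-0.3,0],[0,0,-1.0,0],[0,0,-2.0,0],[0,0,-2.9,0],[0,0,-2.9,0],[0,0,-2.9,0]],
  ],
  gripper=40,
)

```text
t: 23.93
eef_pos: [0.4355, -0.1914, 0.0967]
tcp_rot: [0.826, -0.564, 0.004, -0.0]
contact_force: [0.3, 0.6, -1.4]
finger_gap: 0.687
```

```bash
python3 - <<'E'
from h import *
st();p=pal(-52,53);print(p);go([*p,95],3.6)
b=snap("scene"); crop(b,100,80,220,170,6.5,"s23")
E
```

```text
t 23.93 tcp [ 435.5 -191.4   96.7] xyaw -68.71 z [ 0.006 -0.003 -1.   ] F [ 0.3  0.6 -1.4] gap 58.7 j6 0.7
[603.77471259 -39.86969041]
row [-2.002 -5.294  0.043] twist -14.463 dist 226 rows 10.1
```

View pics/s23.png

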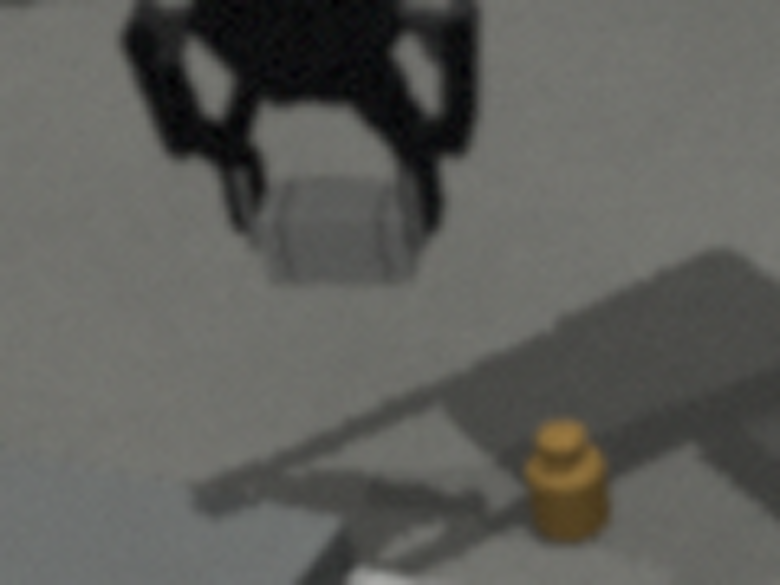

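Emit:
play_rows(
  plan=[
    [[-2.0,-5.3,0,-14.45],[-2.0,-5.3,0,-14.45],[-2.0,-5.3,0,-14.45],[-2.0,-5.3,0,-14.45],[-2.0,-5.3,0,-14.45],[-2.0,-5.3,0,-14.45],[-2.0,-5.3,0,-14.45],[-2.0,-5.3,0,-14.45],[-2.0,-5.3,0,-14.45],[-2.0,-5.3,0,-14.45],[-2.0,-5.3,0,-14.45],[-2.0,-5.3,0,-14.45]],
  ],
)

```text
t: 24.98
eef_pos: [0.6004, -0.0386, 0.0918]
tcp_rot: [1.0, 0.029, -0.002, -0.0]
contact_force: [0.1, -0.1, -1.6]
finger_gap: 0.688
```

```bash
python3 - <<'E'
from h import *
st();p=pal(-52,53);print(p);go([*p,22],3.6)
b=snap("scene"); b["image"]=np.clip(b["image"].astype(int)*1.7,0,255).astype(np.uint8);crop(b,120,120,240,210,6.5,"s24")
E
```

```text
t 24.98 tcp [600.4 -38.6  91.8] xyaw 3.38 z [-0.004  0.001 -1.   ] F [ 0.1 -0.1 -1.6] gap 58.8 j6 -0.19
[603.77471259 -39.86969041]
row [0.081 0.037 1.744] twist -0.044 dist 70 rows 1.7
```

View pics/s24.png

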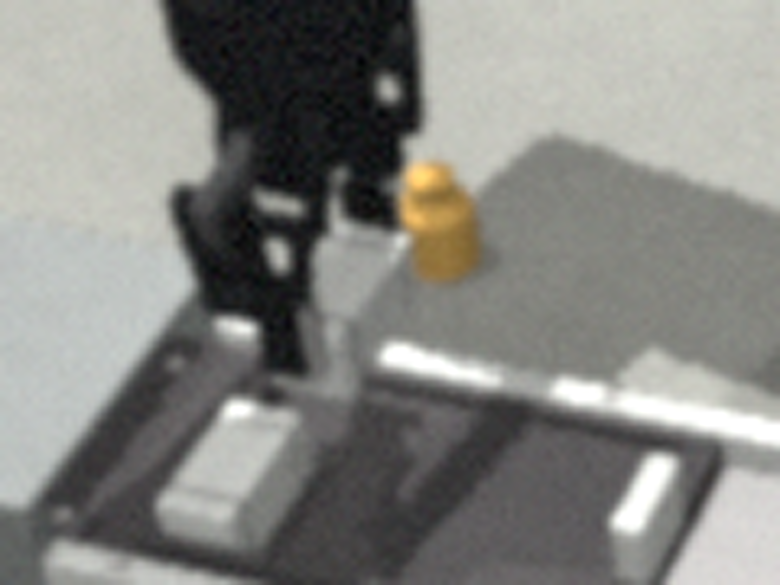

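Emit:
play_rows(
  plan=[
    [[0.08,0.03,0.4,-0.04],[0.08,0.03,0.9,-0.04],[0.08,0.03,1.3,-0.04],[0.08,0.03,1.6,-0.04],[0.08,0.03,1.74,-0.04],[0.08,0.03,1.78,-0.04],[0.08,0.08,1.78,-0.04],[0.08,0.12,1.78,-0.04],[0.08,0.16,1.78,-0.04],[0.08,0.2,1.78,-0.04],[0.08,0.2,1.78,-0.04]],
  ],
)

```text
t: 25.95
eef_pos: [0.6064, -0.0471, 0.0235]
tcp_rot: [0.999, 0.032, 0.001, 0.0]
contact_force: [0.0, 0.3, -0.9]
finger_gap: 0.687
```

```bash
python3 - <<'E'
from h import *
st()
E
```

```text
t 25.95 tcp [606.4 -47.1  23.5] xyaw 3.70 z [ 0.002 -0.    -1.   ] F [ 0.   0.3 -0.9] gap 58.7 j6 -0.21
```

Emit:
play_rows(
  plan=[
    [[0,0.0,0.05,0],[0,0.03,0.07,0],[0,0.06,0.07,0],[0,0.09,0.07,0],[0,0.12,0.07,0],[0,0.12,0.07,0]],
  ],
)

```text
t: 26.45
eef_pos: [0.6056, -0.0497, 0.0198]
tcp_rot: [0.999, 0.032, -0.0, -0.001]
contact_force: [-0.8, 6.3, -0.7]
finger_gap: 0.69
```

```bash
python3 - <<'E'
from h import *
st()
E
```

```text
t 26.45 tcp [605.6 -49.7  19.8] xyaw 3.70 z [-0.001  0.003 -1.   ] F [-0.8  6.3 -0.7] gap 58.9 j6 -0.22
```

Emit:
play_rows(
  plan=[
    [[0,-0.02,0.03,0],[0,-0.02,0.06,0],[0,-0.02,0.06,0]],
  ],
)

```text
t: 26.7
eef_pos: [0.6058, -0.0497, 0.0194]
tcp_rot: [0.999, 0.033, 0.0, -0.001]
contact_force: [-4.2, 4.0, 12.1]
finger_gap: 0.689
```

```bash
python3 - <<'E'
from h import *
st()
E
```

```text
t 26.70 tcp [605.8 -49.7  19.4] xyaw 3.74 z [ 0.     0.001 -1.   ] F [-4.2  4.  12.1] gap 58.8 j6 -0.22
```

Seated on the deck. Release, lift, move to the near side with fingers shut.

Emit:
play_rows(
  plan=[
    [[0,0,-0.03,0],[0,0,-0.03,0],[0,0,-0.03,0],[0,0,-0.03,0],[0,0,-0.8,0],[0,0,-1.6,0],[0,0,-1.9,0],[-1.0,0,-1.9,0],[-1.5,0,-1.9,0],[-1.5,0,-1.9,0]],
  ],
  gripper=68,
)

```text
t: 27.53
eef_pos: [0.5401, -0.0543, 0.093]
tcp_rot: [0.999, 0.032, -0.003, -0.0]
contact_force: [-1.3, 0.4, -1.0]
finger_gap: 0.794
```

```bash
python3 - <<'E'
from h import *
st(); p=pal(-106,44); go([*p,31],3.6)
b=snap("scene"); b["image"]=np.clip(b["image"].astype(int)*1.7,0,255).astype(np.uint8);crop(b,120,130,240,220,6.5,"s25")
E
```

```text
t 27.53 tcp [540.1 -54.3  93. ] xyaw 3.71 z [-0.006  0.001 -1.   ] F [-1.3  0.4 -1. ] gap 67.8 j6 -0.24
row [ 0.261 -0.034  1.55 ] twist 0.022 dist 63 rows 1.5
```

View pics/s25.png

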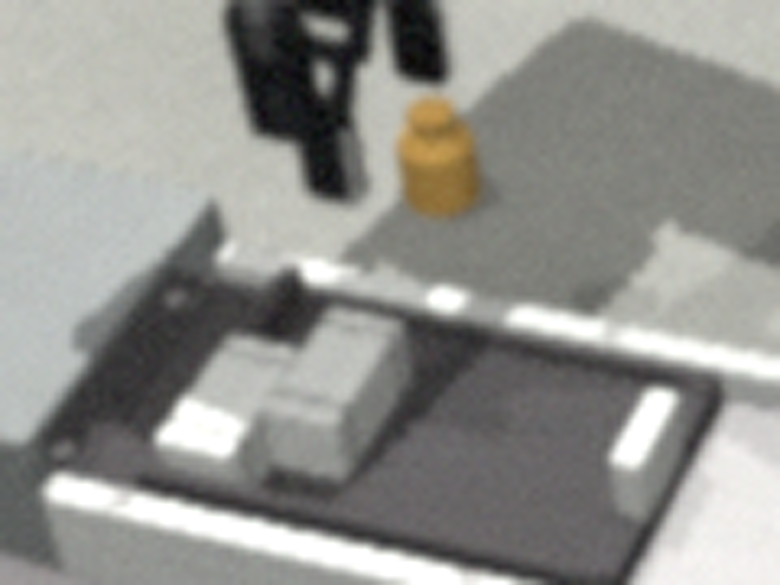

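Emit:
play_rows(
  plan=[
    [[0.26,0,0,0],[0.26,0,0,0],[0.26,0,0,0],[0.26,0,0,0],[0.26,0,0,0],[0.26,0,0,0],[0.26,0,0.6,0],[0.26,0,1.2,0],[0.26,0,1.5,0],[0.26,0,1.55,0],[0.26,0,1.55,0]],
  ],
  gripper=0,
)

```text
t: 28.5
eef_pos: [0.5557, -0.0536, 0.0306]
tcp_rot: [0.999, 0.033, -0.001, -0.0]
contact_force: [-0.4, -0.2, -0.2]
finger_gap: -0.0
```

Emit:
play_rows(
  plan=[
    [[0.1,0.0,0,0],[0.2,0.0,0,0],[0.3,0.0,0,0],[0.4,0.0,0,0],[0.5,0.0,0,0],[0.6,0.0,0,0],[0.7,0.0,0,0],[0.76,0.0,0,0],[0.82,0.0,0,0],[0.88,0.0,0,0],[0.88,0.0,0,0]],
  ],
)

```text
t: 29.42
eef_pos: [0.5882, -0.0517, 0.032]
tcp_rot: [0.999, 0.033, -0.003, 0.0]
contact_force: [-9.8, -0.6, 12.6]
finger_gap: -0.001
```

```bash
python3 - <<'E'
from h import *
st()
b=snap("scene"); b["image"]=np.clip(b["image"].astype(int)*1.7,0,255).astype(np.uint8);crop(b,120,130,240,220,6.5,"s26")
E
```

```text
t 29.42 tcp [588.2 -51.7  32. ] xyaw 3.77 z [-0.007 -0.    -1.   ] F [-9.8 -0.6 12.6] gap -0.1 j6 -0.22
```

View pics/s26.png

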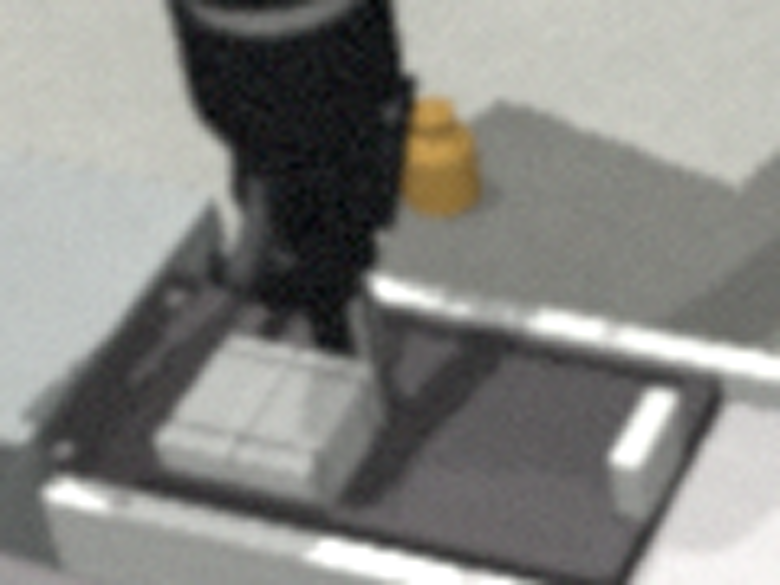

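Emit:
play_rows(
  plan=[
    [[-0.3,0.0,0,0],[-0.3,0.0,-0.6,0],[-0.3,0.0,-1.2,0],[-1.3,0.0,-1.8,0],[-2.3,0.0,-1.8,0],[-3.3,-0.0,-1.8,0],[-3.3,-1.0,-1.8,0],[-3.3,-2.0,-1.8,0],[-3.3,-3.0,-1.8,0],[-3.3,-4.0,-1.8,0],[-3.3,-4.0,-1.8,0]],
  ],
  gripper=80,
)

```text
t: 30.38
eef_pos: [0.4498, 0.1058, 0.104]
tcp_rot: [0.999, 0.035, 0.001, -0.002]
contact_force: [0.1, -0.6, -0.3]
finger_gap: 0.943
```

```bash
python3 - <<'E'
from h import *
a=snap("top"); find(a); st(); go([448.3,269,100],69)
crop(a,130,180,360,280,3.4,"t27"); b=snap("scene");b["image"]=np.clip(b["image"].astype(int)*1.7,0,255).astype(np.uint8);crop(b,120,130,240,220,6.5,"s27")
E
```

```text
[448.5 268.9  58.5  28.4  68.9] 8
[540.  362.6  60.8  30.7 -76.4] 2
[539.2 361.6  58.   28.3 -76.4] 6
t 30.43 tcp [450.  103.  103.8] xyaw 4.07 z [ 0.002  0.001 -1.   ] F [-0.5  0.1 -0.8] gap 80.0 j6 0.06
row [ 0.252 -4.142  0.096] twist -12.987 dist 166 rows 9.1
```

View pics/s27.png

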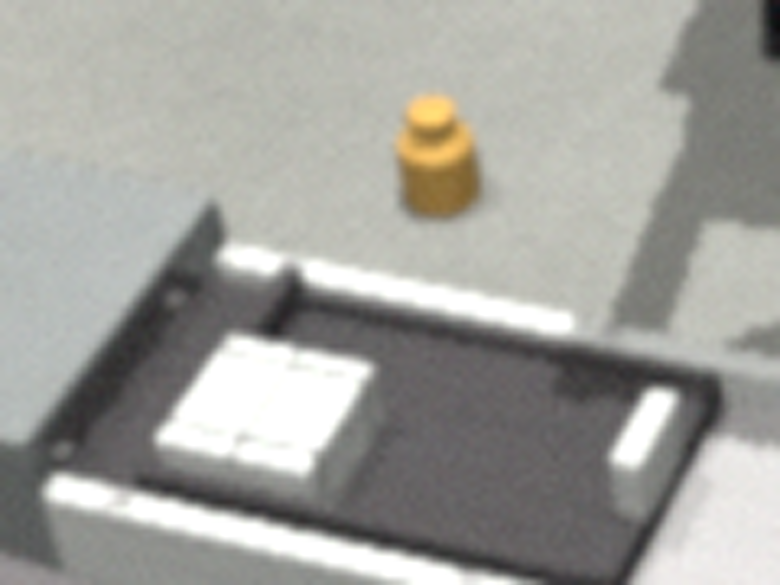

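Emit:
play_rows(
  plan=[
    [[0.25,-4.14,0,-13],[0.25,-4.14,0,-13],[0.25,-4.14,0,-13],[0.25,-4.14,0,-13],[0.25,-4.14,0,-13],[0.25,-4.14,0,-13],[0.25,-4.14,0,-13],[0.25,-4.14,0,-13],[0.25,-4.14,0,-13],[0.25,-4.14,0,-13],[0.25,-4.14,0,-13]],
  ],
  gripper=78,
)

```text
t: 31.4
eef_pos: [0.4496, 0.2643, 0.1034]
tcp_rot: [0.827, 0.563, 0.0, 0.0]
contact_force: [0.1, -0.3, -0.4]
finger_gap: 0.915
```

```bash
python3 - <<'E'
from h import *
st(); go([448.4,269,-22],69)
b=snap("scene");crop(b,250,110,370,200,6.5,"s28")
p=ctrl.sense()["eef_pos"]
for z in (.132,.03,0): print((proj(b,[[p[0],p[1],z]])-[250,110])*6.5)
E
```

```text
t 31.40 tcp [449.6 264.3 103.4] xyaw 68.47 z [ 0. -0. -1.] F [ 0.1 -0.3 -0.4] gap 78.1 j6 -0.74
row [ 0.098 -0.071  3.134] twist -0.107 dist 125 rows 3.0
[[424.51636287 293.75637842]]
[[404.91943329 499.16676605]]
[[399.61234727 554.79438832]]
```

View pics/s28.png

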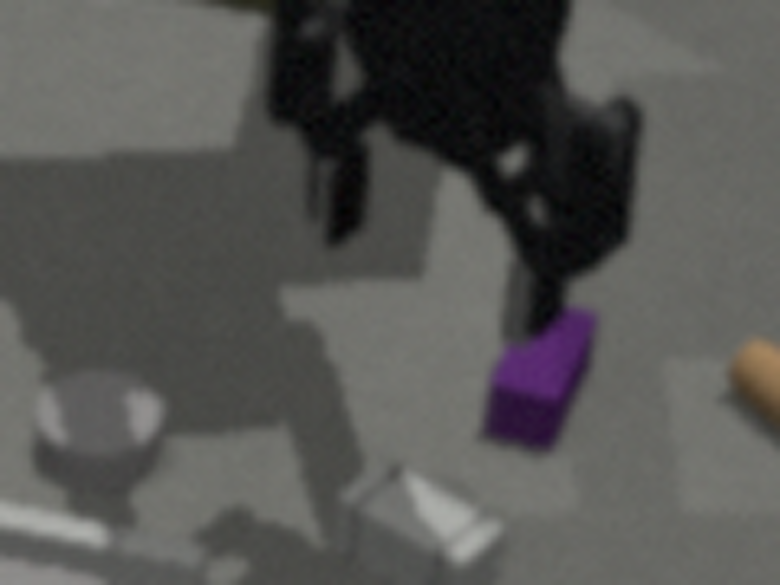

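Emit:
play_rows(
  plan=[
    [[0.1,-0.07,0.8,-0.1],[0.1,-0.07,1.6,-0.1],[0.1,-0.07,2.3,-0.1],[0.1,-0.07,2.8,-0.1],[0.1,-0.07,3.0,-0.1],[0.1,-0.07,3.13,-0.1],[0.1,-0.07,3.13,-0.1],[0.1,-0.07,3.13,-0.1]],
  ],
)

```text
t: 32.12
eef_pos: [0.4485, 0.2704, -0.021]
tcp_rot: [0.823, 0.568, 0.001, 0.0]
contact_force: [-1.1, 0.4, -0.3]
finger_gap: 0.914
```

```bash
python3 - <<'E'
from h import *
st(); go([448.4,269,-22],69)
b=snap("scene");b["image"]=np.clip(b["image"].astype(int)*1.7,0,255).astype(np.uint8);crop(b,250,130,370,220,6.5,"s29")
E
```

```text
t 32.12 tcp [448.5 270.4 -21. ] xyaw 69.18 z [ 0.001  0.001 -1.   ] F [-1.1  0.4 -0.3] gap 78.0 j6 -0.75
row [-0.034  0.011  0.024] twist 0.035 dist 2 rows 0.0
```

View pics/s29.png

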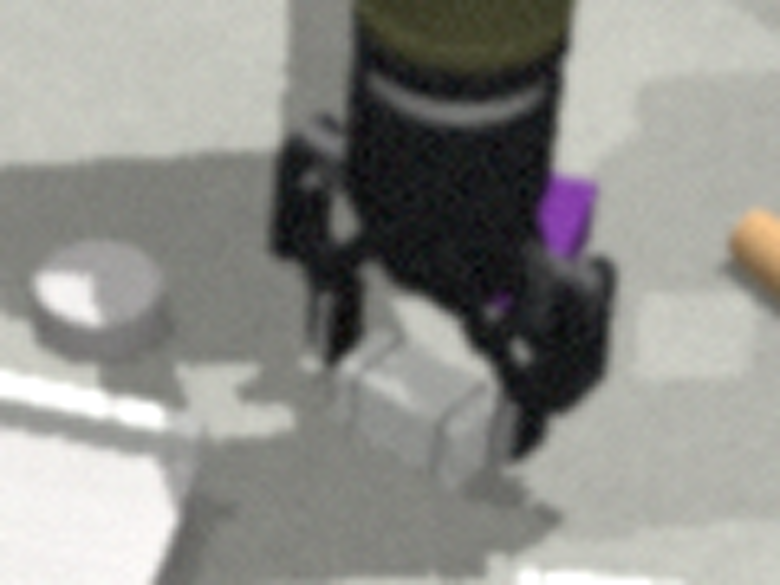

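Emit:
play_rows(
  plan=[
    [[0,0,0.02,0],[0,0,0.02,0],[0,0,0.02,0],[0,0,0.02,0],[0,0,0.02,0],[0,0,0,0],[0,0,-0.3,0],[0,0,-1.0,0],[0,0,-2.0,0],[0,0,-2.9,0],[0,0,-2.9,0],[0,0,-2.9,0]],
  ],
  gripper=40,
)

```text
t: 33.17
eef_pos: [0.4494, 0.2712, 0.0969]
tcp_rot: [0.823, 0.568, 0.003, 0.0]
contact_force: [-0.6, 0.4, -2.6]
finger_gap: 0.69
```

```bash
python3 - <<'E'
from h import *
st();p=pal(-52,84);print(p);go([*p,100],3.6)
E
```

```text
t 33.17 tcp [449.4 271.2  96.9] xyaw 69.24 z [ 0.006  0.003 -1.   ] F [-0.6  0.4 -2.6] gap 58.9 j6 -0.75
[601.82820648  -8.93086183]
row [-5.197  6.045 -0.077] twist 13.127 dist 319 rows 9.2
```

Emit:
play_rows(
  plan=[
    [[-5.2,6.05,-0.1,13.1],[-5.2,6.05,-0.1,13.1],[-5.2,6.05,-0.1,13.1],[-5.2,6.05,-0.1,13.1],[-5.2,6.05,-0.1,13.1],[-5.2,6.05,-0.1,13.1],[-5.2,6.05,-0.1,13.1],[-5.2,6.05,-0.1,13.1],[-5.2,6.05,-0.1,13.1],[-5.2,6.05,-0.1,13.1],[-5.2,6.05,-0.1,13.1],[-5.2,6.05,-0.1,13.1]],
  ],
)

```text
t: 34.17
eef_pos: [0.5983, -0.0093, 0.0969]
tcp_rot: [0.999, 0.034, -0.002, -0.0]
contact_force: [-0.5, 0.9, -1.6]
finger_gap: 0.685
```

```bash
python3 - <<'E'
from h import *
st();p=pal(-52,84);print(p);go([*p,21],3.7)
b=snap("scene"); b["image"]=np.clip(b["image"].astype(int)*1.7,0,255).astype(np.uint8);crop(b,120,120,240,210,6.5,"s30")
E
```

```text
t 34.17 tcp [598.3  -9.3  96.9] xyaw 3.94 z [-0.003  0.001 -1.   ] F [-0.5  0.9 -1.6] gap 58.5 j6 -0.16
[601.82820648  -8.93086183]
row [ 0.09  -0.002  1.898] twist 0.047 dist 76 rows 1.8
```

View pics/s30.png

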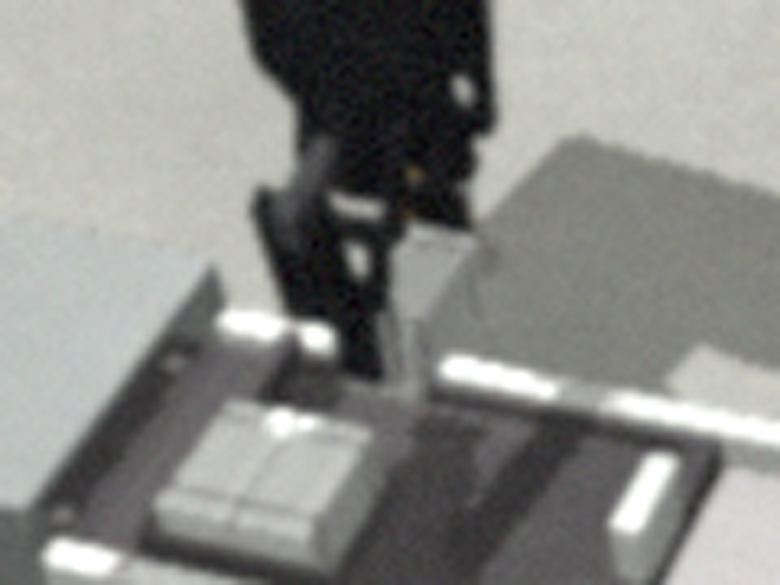

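Emit:
play_rows(
  plan=[
    [[0.09,0.0,0.4,0.05],[0.09,0.0,0.9,0.05],[0.09,0.0,1.4,0.05],[0.09,0.0,1.7,0.05],[0.09,0.03,1.84,0.05],[0.09,0.06,1.87,0.05],[0.09,0.1,1.87,0.05],[0.09,0.14,1.87,0.05],[0.09,0.18,1.87,0.05],[0.09,0.22,1.87,0.05],[0.09,0.25,1.87,0.05],[0.09,0.25,1.87,0.05]],
  ],
)

```text
t: 35.22
eef_pos: [0.6052, -0.0172, 0.0247]
tcp_rot: [1.0, 0.03, 0.001, -0.002]
contact_force: [0.3, 9.7, 0.5]
finger_gap: 0.684
```

```bash
python3 - <<'E'
from h import *
st()
E
```

```text
t 35.22 tcp [605.2 -17.2  24.7] xyaw 3.44 z [ 0.002  0.004 -1.   ] F [0.3 9.7 0.5] gap 58.4 j6 -0.16
```

Emit:
play_rows(
  plan=[
    [[0,-0.06,0.03,0],[0,-0.06,0.09,0],[0,-0.03,0.1,0],[0,0.0,0.1,0],[0,0.02,0.1,0]],
  ],
)

```text
t: 35.63
eef_pos: [0.6047, -0.0172, 0.02]
tcp_rot: [1.0, 0.03, 0.001, -0.003]
contact_force: [0.9, 15.9, 1.9]
finger_gap: 0.692
```

```bash
python3 - <<'E'
from h import *
st()
b=snap("scene"); b["image"]=np.clip(b["image"].astype(int)*1.7,0,255).astype(np.uint8);crop(b,130,140,220,207,8.5,"s31")
E
```

```text
t 35.63 tcp [604.7 -17.2  20. ] xyaw 3.42 z [ 0.001  0.006 -1.   ] F [ 0.9 15.9  1.9] gap 59.1 j6 -0.17
```

View pics/s31.png

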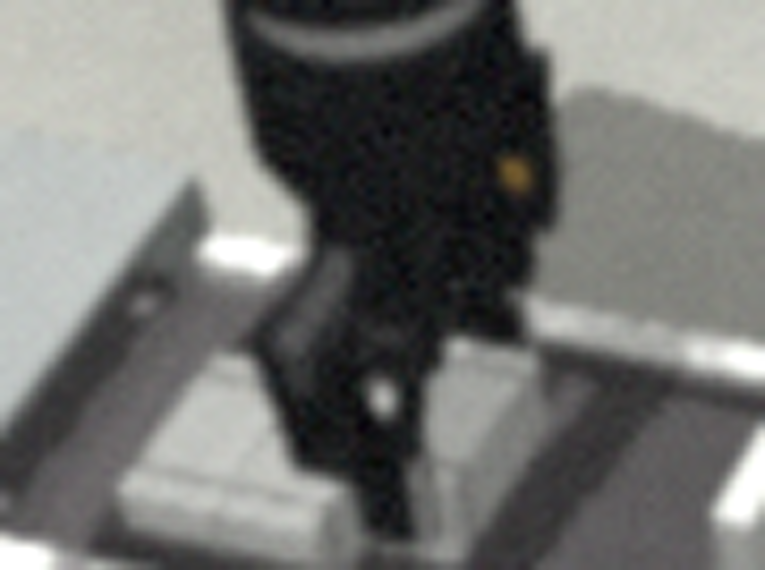

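Emit:
play_rows(
  plan=[
    [[0,-0.06,0.02,0],[0,-0.06,0.05,0],[0,-0.06,0.05,0]],
  ],
)

```text
t: 35.93
eef_pos: [0.6047, -0.0172, 0.019]
tcp_rot: [1.0, 0.03, 0.001, -0.001]
contact_force: [-2.6, 5.9, 8.1]
finger_gap: 0.689
```

```bash
python3 - <<'E'
from h import *
st()
E
```

```text
t 35.93 tcp [604.7 -17.2  19. ] xyaw 3.46 z [ 0.001  0.002 -1.   ] F [-2.6  5.9  8.1] gap 58.8 j6 -0.16
```

Emit:
play_rows(
  plan=[
    [[0,0,-0.03,0],[0,0,-0.03,0],[0,0,-0.03,0],[0,0,-0.03,0],[0,0,-0.8,0],[0,0,-1.6,0],[0,0,-1.9,0],[-1.0,0,-1.9,0],[-1.5,0,-1.9,0],[-1.5,0,-1.9,0]],
  ],
  gripper=68,
)

```text
t: 36.77
eef_pos: [0.5381, -0.022, 0.0931]
tcp_rot: [1.0, 0.03, -0.003, -0.0]
contact_force: [-0.3, -0.9, -0.4]
finger_gap: 0.798
```

```bash
python3 - <<'E'
from h import *
st(); p=pal(-104,74); go([*p,31],3.6)
b=snap("scene"); b["image"]=np.clip(b["image"].astype(int)*1.7,0,255).astype(np.uint8);crop(b,120,130,240,220,6.5,"s32")
E
```

```text
t 36.77 tcp [538.1 -22.   93.1] xyaw 3.46 z [-0.007  0.    -1.   ] F [-0.3 -0.9 -0.4] gap 68.1 j6 -0.18
row [0.31  0.023 1.551] twist -0.029 dist 63 rows 1.5
```

View pics/s32.png

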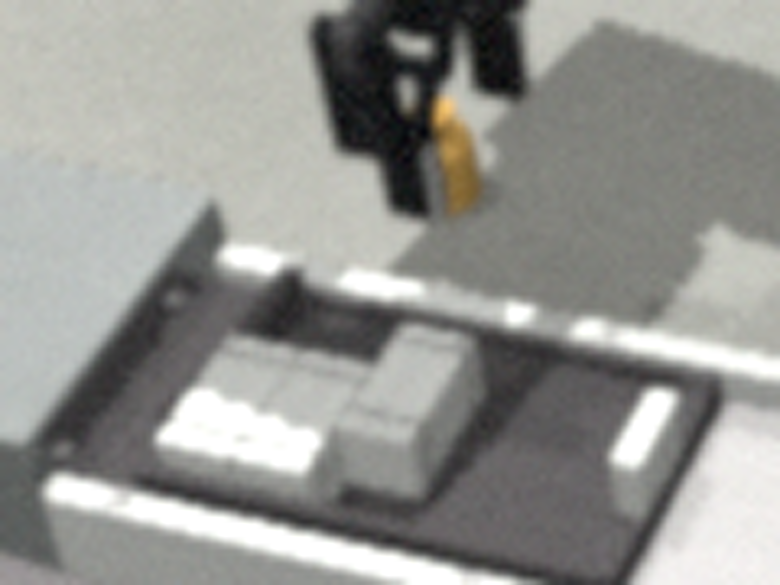

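Emit:
play_rows(
  plan=[
    [[0.31,0,0,0],[0.31,0,0,0],[0.31,0,0,0],[0.31,0,0,0],[0.31,0,0,0],[0.31,0,0,0],[0.31,0,0.6,0],[0.31,0,1.2,0],[0.31,0,1.5,0],[0.31,0,1.55,0],[0.31,0,1.55,0]],
  ],
  gripper=0,
)

```text
t: 37.73
eef_pos: [0.5558, -0.0211, 0.0306]
tcp_rot: [1.0, 0.03, -0.001, -0.0]
contact_force: [0.6, 0.7, 0.9]
finger_gap: -0.001
```

Emit:
play_rows(
  plan=[
    [[0.1,0.0,0,0],[0.2,0.0,0,0],[0.3,0.0,0,0],[0.4,0.0,0,0],[0.5,0.0,0,0],[0.58,0.0,0,0],[0.64,0.0,0,0],[0.7,0.0,0,0],[0.76,0.0,0,0],[0.8,0.0,0,0],[0.8,0.0,0,0]],
  ],
)

```text
t: 38.65
eef_pos: [0.5862, -0.0193, 0.0322]
tcp_rot: [1.0, 0.031, -0.002, 0.0]
contact_force: [-8.6, -0.4, 10.8]
finger_gap: 0.0
```

```bash
python3 - <<'E'
from h import *
st()
b=snap("scene"); b["image"]=np.clip(b["image"].astype(int)*1.7,0,255).astype(np.uint8);crop(b,120,130,240,220,6.5,"s33")
E
```

```text
t 38.65 tcp [586.2 -19.3  32.2] xyaw 3.50 z [-0.005 -0.    -1.   ] F [-8.6 -0.4 10.8] gap 0.0 j6 -0.17
```

View pics/s33.png

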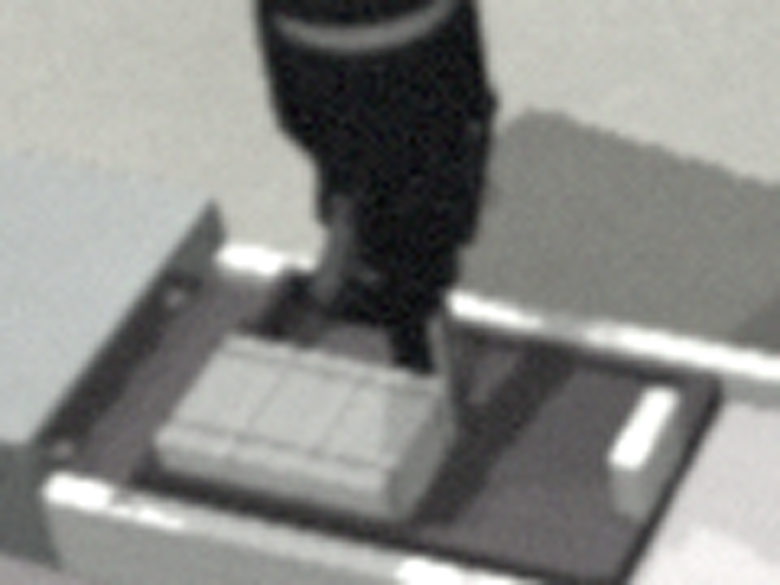

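Emit:
play_rows(
  plan=[
    [[-0.3,0.0,0,0],[-0.3,0.0,-0.6,0],[-0.3,0.0,-1.2,0],[-1.3,0.0,-1.8,0],[-2.3,-0.5,-1.8,0],[-2.8,-1.4,-1.8,0],[-2.8,-2.4,-1.8,0],[-2.8,-3.4,-1.8,0],[-2.8,-4.4,-1.8,0],[-2.8,-5.4,-1.8,0],[-2.8,-6.0,-1.8,0],[-2.8,-6.0,-1.8,0]],
  ],
  gripper=77,
)

```text
t: 39.7
eef_pos: [0.4634, 0.2187, 0.1041]
tcp_rot: [0.999, 0.033, 0.002, -0.002]
contact_force: [1.5, -0.6, -0.4]
finger_gap: 0.903
```

```bash
python3 - <<'E'
from h import *
a=snap("top"); find(a); st(); go([540,362.5,100],-76.4)
E
```

```text
[553.8 336.9  58.1  28.  -76.4] 7
t 39.75 tcp [463.1 216.3 103.9] xyaw 3.73 z [ 0.002  0.001 -1.   ] F [ 0.4 -0.4 -0.3] gap 77.3 j6 0.29
row [ 2.157 -3.522  0.096] twist 16.025 dist 165 rows 11.2
```

```bash
python3 - <<'E'
from h import *
a=snap("top"); find(a); crop(a,100,130,230,230,5,"t34"); go([554.3,337.5,100],-76.4)
E
```

```text
[553.8 336.9  58.1  28.  -76.4] 7
row [ 2.482 -2.92   0.091] twist 16.010 dist 153 rows 11.2
```

View pics/t34.png

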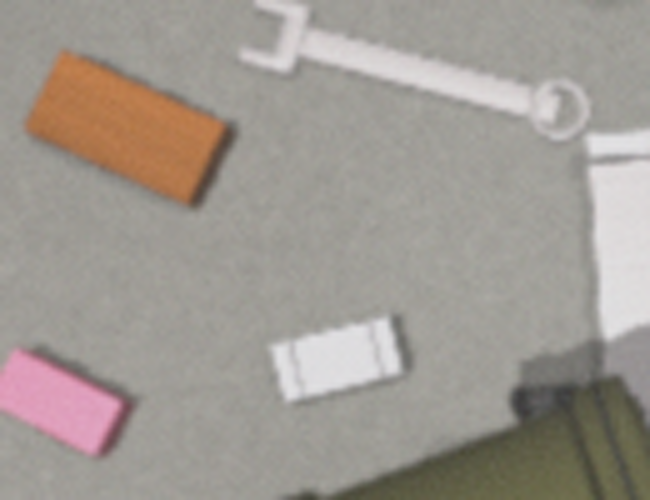

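Emit:
play_rows(
  plan=[
    [[2.48,-2.92,0,16],[2.48,-2.92,0,16],[2.48,-2.92,0,16],[2.48,-2.92,0,16],[2.48,-2.92,0,16],[2.48,-2.92,0,16],[2.48,-2.92,0,16],[2.48,-2.92,0,16],[2.48,-2.92,0,16],[2.48,-2.92,0,16],[2.48,-2.92,0,16],[2.48,-2.92,0,16]],
  ],
  gripper=77,
)

```text
t: 40.8
eef_pos: [0.5549, 0.3342, 0.1034]
tcp_rot: [0.783, -0.621, 0.0, 0.0]
contact_force: [0.0, -0.4, 0.4]
finger_gap: 0.903
```

```bash
python3 - <<'E'
from h import *
st(); go([554.2,337.3,-22],-76.4)
b=snap("scene");crop(b,270,140,390,230,6.5,"s35")
for z in (.132,.03,0): print((proj(b,[[.5542,.3373,z]])-[270,140])*6.5)
E
```

```text
t 40.80 tcp [554.9 334.2 103.4] xyaw -76.85 z [-0.    -0.001 -1.   ] F [ 0.  -0.4  0.4] gap 77.1 j6 1.82
row [-0.08  -0.     3.134] twist -0.090 dist 125 rows 3.0
[[417.36182327 333.94509384]]
[[387.73192461 541.29873546]]
[[379.76673812 597.04008116]]
```

View pics/s35.png

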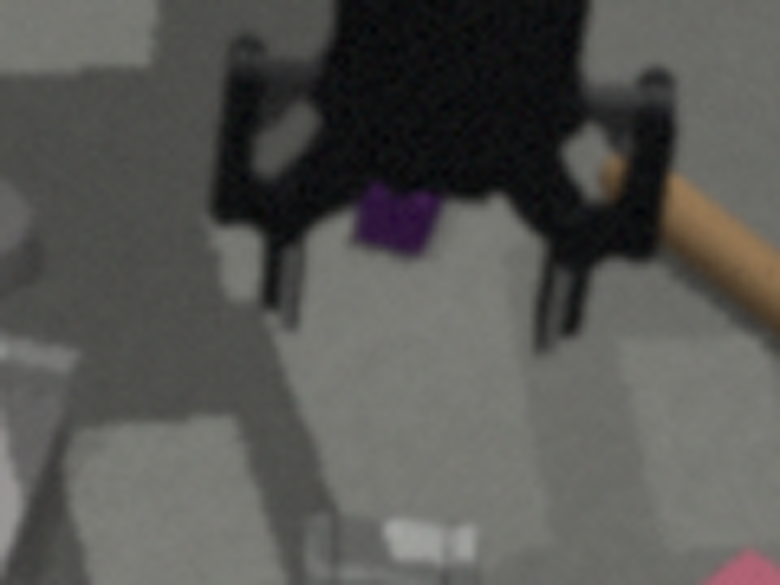

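Emit:
play_rows(
  plan=[
    [[-0.05,0,0.8,-0.05],[-0.05,0,1.6,-0.05],[-0.05,0,2.3,-0.05],[-0.05,0,2.8,-0.05],[-0.05,0,3.0,-0.05],[-0.05,0,3.13,-0.05],[-0.05,0,3.13,-0.05],[-0.05,0,3.13,-0.05]],
  ],
)

```text
t: 41.52
eef_pos: [0.5548, 0.3383, -0.0208]
tcp_rot: [0.787, -0.617, 0.0, -0.001]
contact_force: [-0.5, 0.4, 1.2]
finger_gap: 0.905
```

```bash
python3 - <<'E'
from h import *
st(); go([554.2,337.3,-22],-76.4)
b=snap("scene");b["image"]=np.clip(b["image"].astype(int)*1.7,0,255).astype(np.uint8);crop(b,270,160,390,250,6.5,"s36")
E
```

```text
t 41.52 tcp [554.8 338.3 -20.8] xyaw -76.24 z [ 0.002  0.001 -1.   ] F [-0.5  0.4  1.2] gap 77.2 j6 1.81
row [0.02  0.019 0.031] twist 0.032 dist 2 rows 0.0
```

View pics/s36.png

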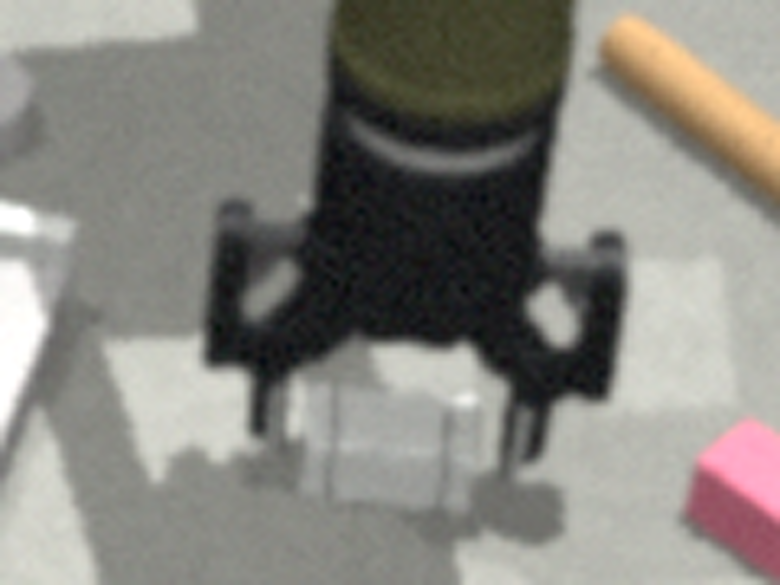

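Emit:
play_rows(
  plan=[
    [[0,0,0.02,0],[0,0,0.02,0],[0,0,0.02,0],[0,0,0.02,0],[0,0,0.02,0],[0,0,0,0],[0,0,-0.3,0],[0,0,-1.0,0],[0,0,-2.0,0],[0,0,-2.9,0],[0,0,-2.9,0],[0,0,-2.9,0]],
  ],
  gripper=40,
)

```text
t: 42.57
eef_pos: [0.5556, 0.3392, 0.098]
tcp_rot: [0.787, -0.617, 0.001, -0.003]
contact_force: [-0.5, 0.3, -1.6]
finger_gap: 0.687
```

```bash
python3 - <<'E'
from h import *
st();p=pal(-52,117);print(p);go([*p,100],3.6)
E
```

```text
t 42.57 tcp [555.6 339.2  98. ] xyaw -76.26 z [ 0.006  0.003 -1.   ] F [-0.5  0.3 -1.6] gap 58.7 j6 1.81
[599.75611934  24.00402021]
row [ 7.917  0.8   -0.051] twist -15.971 dist 318 rows 11.2
```

Emit:
play_rows(
  plan=[
    [[7.9,0.8,-0.1,-16],[7.9,0.8,-0.1,-16],[7.9,0.8,-0.1,-16],[7.9,0.8,-0.1,-16],[7.9,0.8,-0.1,-16],[7.9,0.8,-0.1,-16],[7.9,0.8,-0.1,-16],[7.9,0.8,-0.1,-16],[7.9,0.8,-0.1,-16],[7.9,0.8,-0.1,-16],[7.9,0.8,-0.1,-16],[7.9,0.8,-0.1,-16]],
  ],
)

```text
t: 43.57
eef_pos: [0.5956, 0.0229, 0.0963]
tcp_rot: [0.999, 0.035, -0.002, -0.0]
contact_force: [-0.3, 0.2, -2.1]
finger_gap: 0.692
```

```bash
python3 - <<'E'
from h import *
st();p=pal(-52,117);print(p);go([*p,21],3.6)
b=snap("scene"); b["image"]=np.clip(b["image"].astype(int)*1.7,0,255).astype(np.uint8);crop(b,140,120,260,210,6.5,"s37")
E
```

```text
t 43.57 tcp [595.6  22.9  96.3] xyaw 3.99 z [-0.005  0.    -1.   ] F [-0.3  0.2 -2.1] gap 59.1 j6 -0.1
[599.75611934  24.00402021]
row [ 0.106 -0.02   1.882] twist 0.078 dist 75 rows 1.8
```

View pics/s37.png

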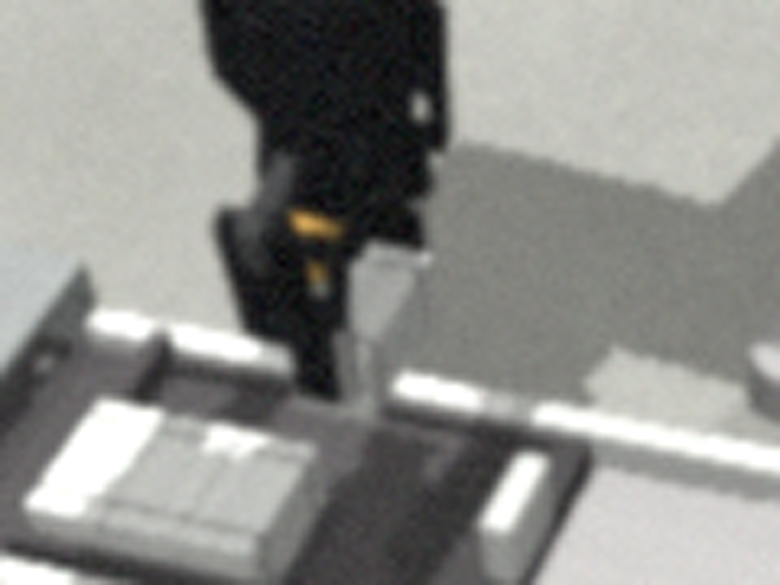

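Emit:
play_rows(
  plan=[
    [[0.07,0.0,0.4,0.05],[0.07,0.0,0.9,0.05],[0.07,0.0,1.4,0.05],[0.07,0.0,1.7,0.05],[0.07,0.0,1.84,0.05],[0.07,0.04,1.92,0.05],[0.07,0.08,1.94,0.05],[0.07,0.12,1.94,0.05],[0.07,0.16,1.94,0.05],[0.07,0.2,1.94,0.05],[0.07,0.2,1.94,0.05]],
  ],
)

```text
t: 44.53
eef_pos: [0.6017, 0.0152, 0.0214]
tcp_rot: [1.0, 0.03, 0.001, 0.0]
contact_force: [0.4, 0.0, -1.5]
finger_gap: 0.687
```

```bash
python3 - <<'E'
from h import *
st()
E
```

```text
t 44.53 tcp [601.7  15.2  21.4] xyaw 3.45 z [ 0.002 -0.    -1.   ] F [ 0.4  0.  -1.5] gap 58.6 j6 -0.1
```

Emit:
play_rows(
  plan=[
    [[0,0.03,0.02,0],[0,0.06,0.02,0],[0,0.09,0.02,0],[0,0.12,0.02,0],[0,0.14,0.02,0],[0,0.16,0.02,0],[0,0.16,0.02,0]],
  ],
)

```text
t: 45.12
eef_pos: [0.6012, 0.0131, 0.0202]
tcp_rot: [1.0, 0.03, 0.0, -0.003]
contact_force: [-0.7, 11.2, 1.6]
finger_gap: 0.685
```

```bash
python3 - <<'E'
from h import *
st()
E
```

```text
t 45.12 tcp [601.2  13.1  20.2] xyaw 3.45 z [ 0.     0.005 -1.   ] F [-0.7 11.2  1.6] gap 58.5 j6 -0.12
```

Emit:
play_rows(
  plan=[
    [[0,-0.06,0.02,0],[0,-0.06,0.05,0],[0,-0.06,0.05,0]],
  ],
)

```text
t: 45.37
eef_pos: [0.6014, 0.013, 0.0193]
tcp_rot: [1.0, 0.03, 0.0, -0.001]
contact_force: [-2.2, 4.1, 9.0]
finger_gap: 0.69
```

```bash
python3 - <<'E'
from h import *
st()
E
```

```text
t 45.37 tcp [601.4  13.   19.3] xyaw 3.47 z [ 0.001  0.002 -1.   ] F [-2.2  4.1  9. ] gap 58.9 j6 -0.11
```

Emit:
play_rows(
  plan=[
    [[0,0,-0.03,0],[0,0,-0.03,0],[0,0,-0.03,0],[0,0,-0.03,0],[0,0,-0.8,0],[0,0,-1.6,0],[0,0,-1.9,0],[-1.0,0,-1.9,0],[-1.5,0,-1.9,0],[-1.5,0,-1.9,0]],
  ],
  gripper=68,
)

```text
t: 46.2
eef_pos: [0.5351, 0.0079, 0.0934]
tcp_rot: [1.0, 0.03, -0.003, -0.0]
contact_force: [-1.0, 1.0, -0.3]
finger_gap: 0.796
```

```bash
python3 - <<'E'
from h import *
st(); p=pal(-104,104); go([*p,31],3.6)
b=snap("scene"); b["image"]=np.clip(b["image"].astype(int)*1.7,0,255).astype(np.uint8);crop(b,120,130,240,220,6.5,"s38")
E
```

```text
t 46.20 tcp [535.1   7.9  93.4] xyaw 3.46 z [-0.007 -0.    -1.   ] F [-1.   1.  -0.3] gap 68.0 j6 -0.12
row [0.339 0.025 1.561] twist -0.027 dist 64 rows 1.5
```

View pics/s38.png

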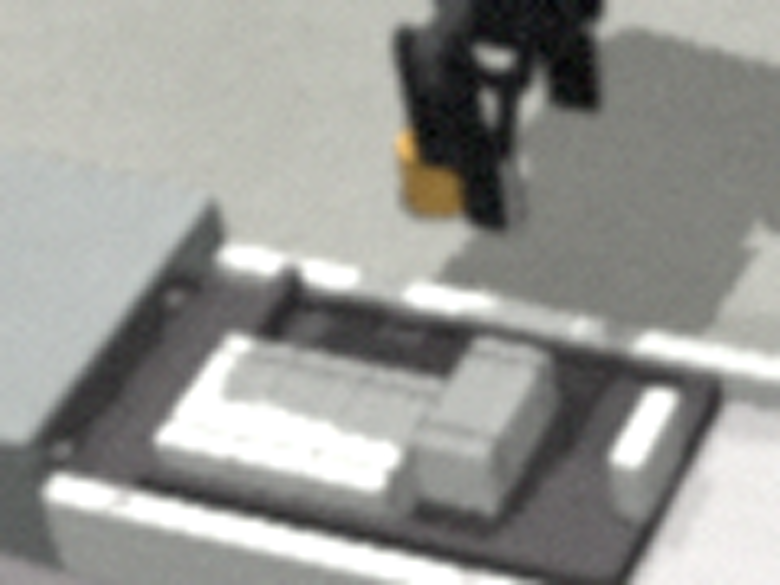

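Emit:
play_rows(
  plan=[
    [[0.34,0,0,0],[0.34,0,0,0],[0.34,0,0,0],[0.34,0,0,0],[0.34,0,0,0],[0.34,0,0,0],[0.34,0,0.6,0],[0.34,0,1.2,0],[0.34,0,1.5,0],[0.34,0,1.55,0],[0.34,0,1.55,0]],
  ],
  gripper=0,
)

```text
t: 47.17
eef_pos: [0.5539, 0.009, 0.031]
tcp_rot: [1.0, 0.03, -0.001, -0.0]
contact_force: [-0.5, 0.7, 0.2]
finger_gap: -0.002
```

Emit:
play_rows(
  plan=[
    [[0.1,0.0,0,0],[0.2,0.0,0,0],[0.3,0.0,0,0],[0.4,0.0,0,0],[0.5,0.0,0,0],[0.58,0.0,0,0],[0.64,0.0,0,0],[0.7,0.0,0,0],[0.76,0.0,0,0],[0.8,0.0,0,0],[0.8,0.0,0,0]],
  ],
)

```text
t: 48.08
eef_pos: [0.5844, 0.0108, 0.0326]
tcp_rot: [1.0, 0.031, -0.002, 0.0]
contact_force: [-8.4, -0.9, 10.4]
finger_gap: -0.0
```

```bash
python3 - <<'E'
from h import *
st()
b=snap("scene"); b["image"]=np.clip(b["image"].astype(int)*1.7,0,255).astype(np.uint8);crop(b,120,130,240,220,6.5,"s39")
E
```

```text
t 48.08 tcp [584.4  10.8  32.6] xyaw 3.50 z [-0.005 -0.    -1.   ] F [-8.4 -0.9 10.4] gap -0.0 j6 -0.11
```

View pics/s39.png

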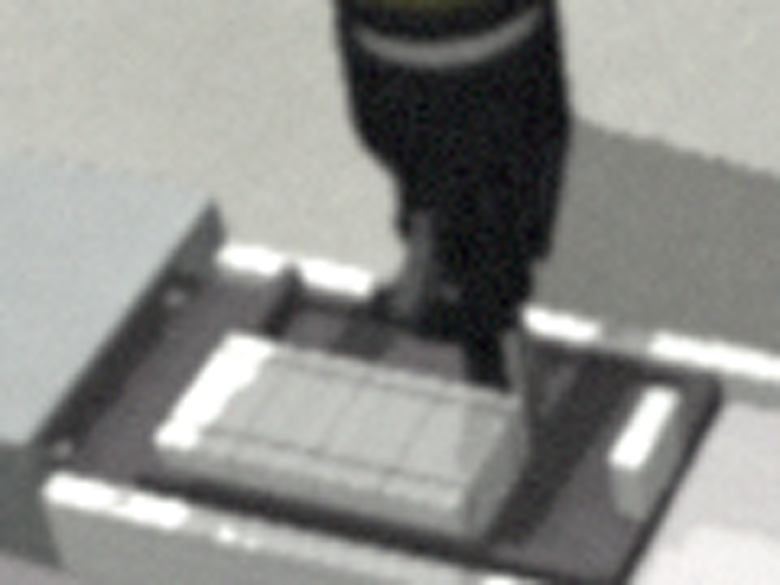

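Emit:
play_rows(
  plan=[
    [[-0.3,0.0,0,0],[-0.3,0.0,-0.6,0],[-0.3,0.0,-1.2,0],[-0.3,0.0,-1.8,0],[-0.3,-0.5,-2.0,0],[-0.3,-0.9,-2.0,0],[0.5,-0.9,-2.0,0],[0.95,-0.9,-2.0,0],[0.95,-0.9,-2.0,0]],
  ],
)

```text
t: 48.88
eef_pos: [0.6282, 0.0497, 0.1128]
tcp_rot: [1.0, 0.031, 0.004, 0.0]
contact_force: [1.1, -0.5, 0.6]
finger_gap: 0.001
```

```bash
python3 - <<'E'
from h import *
st(); p=pal(-30,139); go([*p,34],3.6)
a=snap("top");crop(a,270,130,370,230,6,"t40")
b=snap("scene"); b["image"]=np.clip(b["image"].astype(int)*1.5,0,255).astype(np.uint8);crop(b,130,160,230,220,8,"s40")
E
```

```text
t 48.88 tcp [628.2  49.7 112.8] xyaw 3.52 z [ 0.007  0.    -1.   ] F [ 1.1 -0.5  0.6] gap 0.1 j6 -0.05
row [-0.201  0.047  1.969] twist -0.016 dist 79 rows 1.9
```

View pics/s40.png

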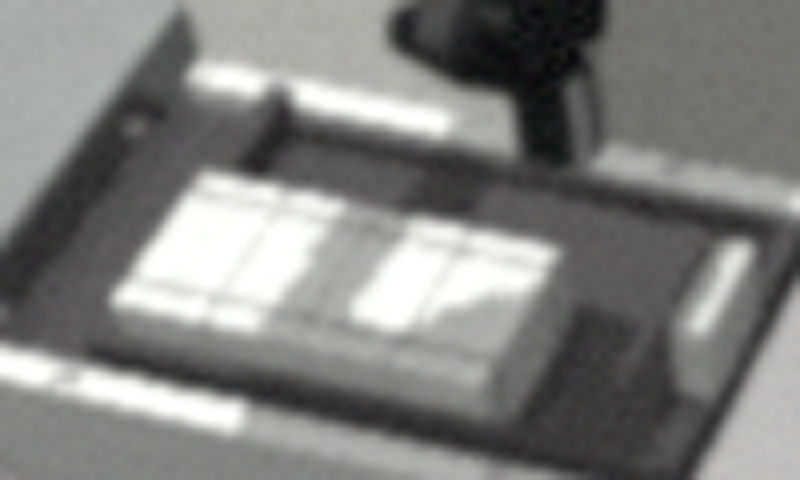

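View pics/t40.png

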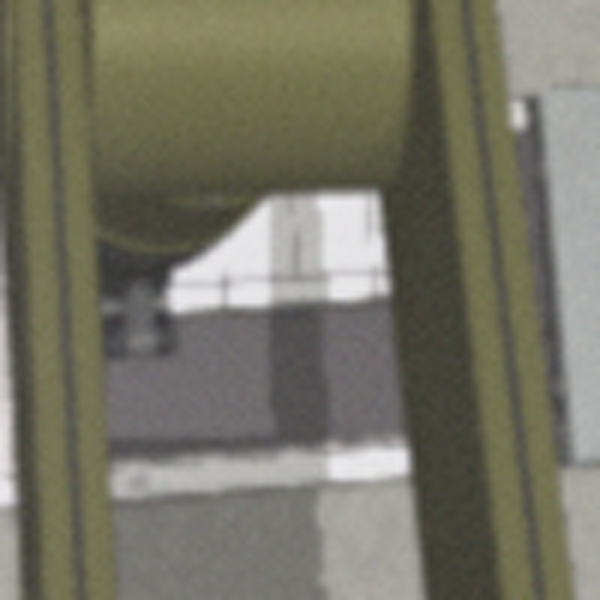

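Emit:
play_rows(
  plan=[
    [[-0.15,0.0,0.5,0],[-0.15,0.0,1.1,0],[-0.15,0.0,1.6,0],[-0.15,0.0,1.9,0],[-0.15,0.0,1.95,0],[-0.15,0.0,1.95,0]],
  ],
)

```text
t: 49.48
eef_pos: [0.6149, 0.0485, 0.0329]
tcp_rot: [1.0, 0.03, -0.002, -0.0]
contact_force: [0.2, 0.4, 0.5]
finger_gap: 0.001
```

```bash
python3 - <<'E'
from h import *
st()
E
```

```text
t 49.48 tcp [614.9  48.5  32.9] xyaw 3.46 z [-0.003 -0.    -1.   ] F [0.2 0.4 0.5] gap 0.1 j6 -0.05
```

Emit:
play_rows(
  plan=[
    [[0,0.06,0,0],[0,0.12,0,0],[0,0.18,0,0],[0,0.24,0,0],[0,0.28,0,0],[0,0.32,0,0],[0,0.32,0,0]],
  ],
)

```text
t: 50.07
eef_pos: [0.6179, 0.0386, 0.0349]
tcp_rot: [1.0, 0.03, 0.001, -0.002]
contact_force: [0.5, 8.8, 3.2]
finger_gap: -0.001
```

```bash
python3 - <<'E'
from h import *
st()
E
```

```text
t 50.07 tcp [617.9  38.6  34.9] xyaw 3.39 z [ 0.002  0.005 -1.   ] F [0.5 8.8 3.2] gap -0.1 j6 -0.07
```

Emit:
play_rows(
  plan=[
    [[0,0.05,0,0],[0,0.1,0,0],[0,0.1,0,0]],
  ],
)

```text
t: 50.32
eef_pos: [0.6179, 0.0386, 0.035]
tcp_rot: [1.0, 0.029, 0.001, -0.005]
contact_force: [-0.9, 20.2, 4.3]
finger_gap: 0.002
```

```bash
python3 - <<'E'
from h import *
st()
E
```

```text
t 50.32 tcp [617.9  38.6  35. ] xyaw 3.33 z [ 0.001  0.011 -1.   ] F [-0.9 20.2  4.3] gap 0.2 j6 -0.08
```

Emit:
play_rows(
  plan=[
    [[0,-0.3,0,0],[0,-0.3,-0.7,0],[0,-0.3,-1.5,0],[0,-0.3,-2.3,0],[0,-1.0,-3.0,0],[0,-2.0,-3.0,0],[-1,-3.0,-3.0,0],[-2,-4.0,-3.0,0],[-3,-5.0,-3.0,0],[-4,-6.0,-3.0,0],[-4,-6.0,-3.0,0],[-4,-6.0,-3.0,0]],
  ],
)

```text
t: 51.32
eef_pos: [0.4388, 0.2636, 0.1541]
tcp_rot: [1.0, 0.031, -0.001, -0.0]
contact_force: [0.5, -0.9, -0.6]
finger_gap: -0.001
```

```bash
python3 - <<'E'
from h import *
st()
a=snap("top");crop(a,250,130,370,220,6.5,"t41"); cv2.imwrite("pics/t41f.png",a["image"][:,:,::-1])
b=snap("scene"); b["image"]=np.clip(b["image"].astype(int)*1.5,0,255).astype(np.uint8);crop(b,130,150,230,220,8,"s41")
# row outline
hsv=cv2.cvtColor(a["image"],cv2.COLOR_RGB2HSV)
for th in (150,170,190):
    m=((hsv[...,2]>th)&(hsv[...,1]<60)).astype(np.uint8)
    m=cv2.morphologyEx(m,cv2.MORPH_CLOSE,np.ones((3,3),np.uint8))
    for c in cv2.findContours(m,cv2.RETR_EXTERNAL,cv2.CHAIN_APPROX_NONE)[0]:
        u=c[:,0].mean(0)
        if 280<u[0]<350 and 150<u[1]<200:
            P=np.array([on(a,p[0],.07)[:2] for p in c],np.float32)*1000; r=cv2.minAreaRect(P); print(th,r); 
            print(np.round((cv2.boxPoints(r)-C)@np.array([[np.cos(ang),-np.sin(ang)],[np.sin(ang),np.cos(ang)]]),1).tolist())
E
```

```text
t 51.32 tcp [438.8 263.6 154.1] xyaw 3.59 z [-0.002  0.    -1.   ] F [ 0.5 -0.9 -0.6] gap -0.1 j6 0.39
190 ((595.7844848632812, 39.38920593261719), (145.83645629882812, 334.69085693359375), 3.836747169494629)
[[-128.6, 299.6], [-127.2, -35.0], [18.6, -34.4], [17.2, 300.2]]
```

View pics/t41.png

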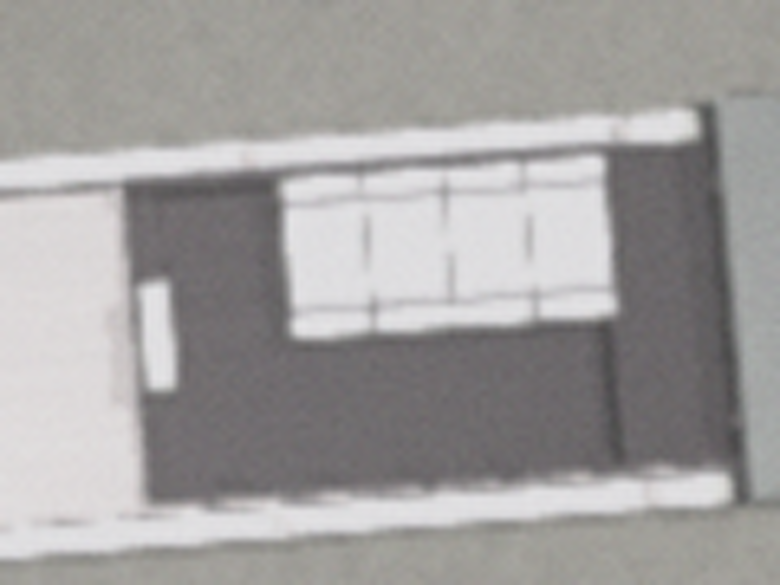

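View pics/s41.png

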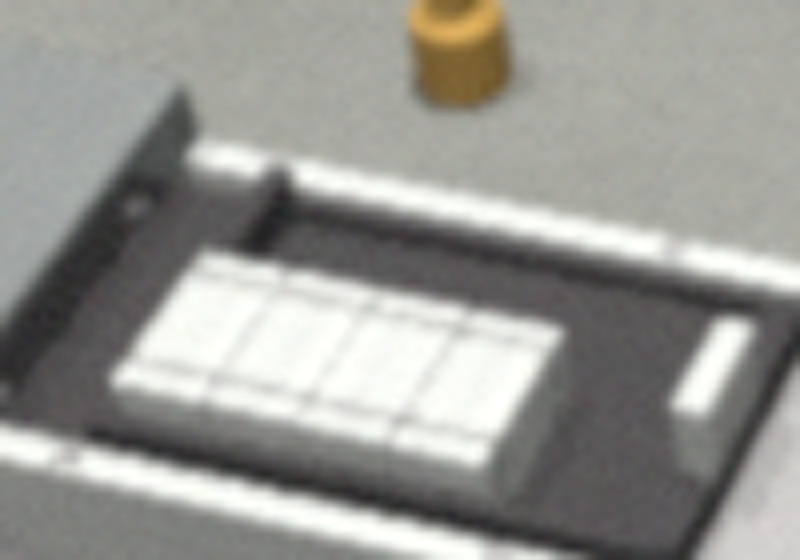

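View pics/t41f.png

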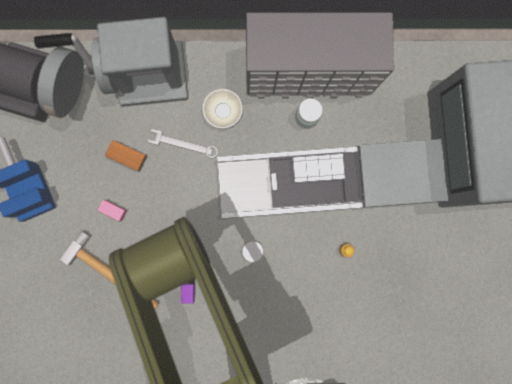

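```bash
python3 - <<'E'
from h import *
a=snap("top"); f=lambda u,v:(250+(u+.5)/6.5-.5,130+(v+.5)/6.5-.5)
for u,v in [(280,182),(294,338),(606,155),(617,318)]:
    d=on(a,f(u,v),.07)[:2]*1000-C; print(np.round([d@[np.cos(ang),np.sin(ang)],d@[-np.sin(ang),np.cos(ang)]],1))
st(); print(ctrl.finish_job())
E
```

```text
[  2.3 119.6]
[-55.6 118.9]
[ 3.9 -1.6]
[-56.7  -0.5]
t 51.47 tcp [442.4 262.5 154.3] xyaw 3.67 z [ 0.001 -0.    -1.   ] F [ 0.2 -0.4 -0.1] gap -0.3 j6 0.39
the job is handed in; nothing more can be done
None
```

I pushed the pallet home under the guard, then packed all four blanks in one row in its corner, and handed the job in at about 51 s.

**Pallet home:** It stopped firmly at about 36 N. Two-view measurements showed the nose fence about 10 mm lower (top) and 6 mm lower (base) than before. I expected a drop of about 6 mm, so the key is in the slot.

**Loading:** Each blank was set against the nose fence or the previous blank with light contact force. A finger then pushed it against the side fence, and every stop position agreed to about 0.5 mm. One blank was knocked about 3 cm aside mid-run; I found it again and packed it.

**Last checks:**
- A final 20 N push along the row moved nothing.
- The top view shows the row about 120 mm long, starting at the nose fence with no visible gaps.
- Other bench items looked undisturbed in the last top view, except that the arm hid part of the hammer. The gripper was clear of everything.

**Disagreements:**
- The visible fingertips sat about 20 mm (shut) to 34 mm (open) behind the reported TCP. Because of that, the first push passed over the handle without touching it, and I worked with lowered heights afterwards.
- The final picture puts the row's side-fence end 2–4 mm beyond my estimated fence line. I take this as an error in that estimate, since the contact forces and stop positions all agreed.
- The third and fourth blanks met their neighbours about 2 mm earlier than I predicted. The final push and the measured row length showed no gap.

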